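# Fetch the tile from behind the glaze containers

## Task

The small square tile lying on the ware board is hemmed in by a squat jar, a bottle and a square tin. First stand all three on the cork mat; only then move the tile to the turntable, flat and centred on the disc, and afterwards put the three back upright, each on the very spot where it stood at the start. Set everything down without dropping or tipping it, and leave the small paint pot and the clay cup where they are.

Things in the scene. Friction and masses are not known exactly. Their poses are not given: they have to be found in the camera images.
- ware_board: fixed brown wooden board, 220 (x) by 240 (y) mm, top 18 mm above the table; a rail 12 mm thick along its +x edge reaches 45 mm above the table. Origin: centre of the underside, at table height. The tile lies about 45 mm from it along +x; the containers stand about 80 mm from the tile's centre, one each towards +y, -y and -x of the board, in any arrangement
- side_mat: fixed rectangular cork mat, 200 (x) by 240 (y) mm, 6 mm thick, bare but for the small clay cup near its +x +y corner: the side area for the containers. Origin: centre of the underside, at table height
- wheel: fixed steel turntable (banding wheel) that does not turn: round flat disc 130 mm across on a short column, top of the disc 50 mm above the table. Origin: on its axis at table height
- jar: loose squat round white ceramic jar with a flat steel lid, 64 mm across up to 76 mm height, lid 60 mm across, 95 mm high in all, about 0.3 kg. Origin: centre of the underside; z up
- bottle: loose round white plastic bottle, body 50 mm across up to 88 mm height, then a shoulder and a blue cap 28 mm across; 125 mm high, about 0.22 kg. Origin: centre of the underside; z up
- tin: loose square bare-metal tin, 50 by 50 mm and 96 mm high, with a small black round screw cap to 110 mm height, about 0.28 kg. Origin: centre of the underside; z up, x and y square to its sides
- tile: loose square tile, 60 by 60 by 12 mm, white on top with a terracotta edge, about 0.09 kg, lying flat on the ware board. Origin: centre of the underside; z up, x and y square to its edges
- paint_pot: bystander, loose: small round pot 38 mm across and 30 mm high with a yellow lid, on the ware board near its -x +y corner. Origin: centre of the underside
- clay_cup: bystander, loose: small open terracotta cup 42 mm across and 36 mm high, on the cork mat near its +x +y corner. Origin: centre of the underside
Not all that is in view belongs to the job. Of the things like the tile, leave any that is blue or green; of the rest the smaller one is meant.

How it is judged:
By the outcome, as a careful person would: the job done as asked, in the order asked, and still so for the second after the job is handed in, with the robot touching nothing.
It also fails if it takes over 136 s, if anything falls off the work surface, if the arm or the gripper's body presses on something with over 40 N, if the wrist force passes 120 N, or if a joint passes its speed limit or range.

## Robot

A 7-joint arm with a two-finger parallel gripper is mounted at the origin on the work surface. World frame = base frame: x ahead of the robot, y to its left, z up, the work surface at z = 0. Lengths are in m, angles in rad, forces in N, time in s.
With the tool pointing down it reaches from about 0.425 to 0.875 m from the base axis. Payload 4.7 kg.
Tool frame: the origin (TCP) lies at the very end of the fingers, on their centre line; the grasp point (between the pads) lies behind it (ctrl.tcp_to_grasp is the z of the grasp point in the tool frame, in m); z points along the fingers, y is the line along which they close (so a half turn about z gives the same grasp; the last joint's range is limited). The gripper opens to 87 mm and grips with 3 to 60 N. Pads are 19 mm wide; open, the fingers measure 117 mm over their backs; the gripper's body (75 mm by 190 mm) begins 51 mm behind the grasp point.
Start: joints at [1.355, 0.321, -0.07, 1.45, 0.023, 1.371, -0.057], TCP at [0.148, -0.633, 0.223] pointing down, gripper open.
Joint ranges: [-2.86, 2.86], [-0.3, 2.09], [-1.38, 1.24], [0.06, 2.45], [-1.56, 4.7], [0.09, 2.05], [-2.69, 2.69]. Speed limits (rad/s): [2.57, 2.57, 3.14, 3.14, 3.14, 3.14, 3.14].

## Interface

Orientations are given as a rotation vector (axis times angle).
In Python, from bench import ctrl gives the robot as it stands.
- The arm moves only by the tool step_arm, never from a script. Its argument "targets" is a list of rows, each a list of 7 numbers: the shift along the world's x, y, z in cm, then the turn, a rotation vector about the world's x, y, z in degrees, then the opening, from 0 (shut) to 1 (fully open). A call has exactly 5 rows; each row shifts and turns the commanded pose from where the row before left it; what a row does not reach is not made up. A row lasts 1/12 s, in which the tool goes at most 41.7 mm and 7.16 degrees, less where a joint would pass 70% of its speed; a pose out of reach is approached as far as the arm can. A call with a gripper value outside its range is refused whole. The fingers move at their own pace and stop on an object; "force" is the grip in N (left out, the last holds). Time passes only in rows, so rows that do not move let the fingers close, or fill a call up. It gives the time, the measured TCP pose, the force, the opening and the grip force at its end, in the units of the state.
- ctrl.get_state(): the state, without advancing time (a new reading comes with each control period).
- ctrl.get_image(name): name is "scene" or "top" or "wrist"; returns (picture, depth): 420x560x3 uint8, red, green, blue; 420x560 float32, m along the optical axis (not along the pixel's ray), 0 where there is no reading.
- ctrl.camera_params(name): a dict with "intrinsics" (3x3 intrinsics, pixels), "distortion" ([k1, k2, p1, p2, k3] as OpenCV has them; the pictures are not rectified), "rvec" (rotation vector, rad) and "tvec" (3), from world to camera coordinates, as OpenCV has them; the wrist camera has in their place "hand_eye" (4x4, takes a point from camera to tool coordinates, whose origin is the TCP and whose axes are the flange's). Camera axes: x right, y down, z forward; pixel columns grow to the right and rows downward; lengths in m; the calibration is good to about 2 mm. A picture is of the moment at which its call begins: read the wrist's pose just before it. camera_params takes no time and is no camera call.
- ctrl.close_job(): hands the job in; it is judged then, once.
The state is a dict: "time": time; "joint_positions": joint angles; "qd": joint speeds; "joint_torque": joint torques, N m; "position": TCP position; "tool_rot": TCP orientation; "ft_force": force on the tool from outside, world axes, zero at the start; "torque": the same for the moment, N m; "grip_width": opening from 0.0 (shut) to 1.0 (fully open); "grip_force": force on a finger pad.
Only numpy, scipy, OpenCV 4.12 (cv2) and the standard library are available. Lean on these libraries where they do the work, as an engineer would, in place of code of your own. Each camera call takes 0.05 s, during which the arm holds its last target. There are 200 camera calls.

## Working session

There is one attempt and no reset: what is moved stays moved. The work goes in short steps, Python scripts to look and compute and a tool call to move; the robot and the scene stay as the last step left them, time stands still between calls to the robot, and variables do not carry over. Pictures are saved under pics/ and viewed, at most 14 in all, crops included, and the job is handed in when it is done.

Besides the shell and the picture viewer there is one more tool, called after "Request:" as a command line: name --pt "numbers of a row" for each row, then --argument value for the rest. step_arm: Moves the arm, as the interface text tells. Its arguments: {"type":"object","properties":{"targets":{"type":"array"},"force":{"type":"number"}},"required":["targets"]}

```bash
ls; mkdir -p pics; cat > h.py <<'E'
import numpy as np, cv2
from bench import ctrl
def snap(n,f):
    im,d=ctrl.get_image(n); cv2.imwrite('pics/'+f+'.png',im[:,:,::-1]); np.save('pics/'+f+'.npy',d); return im,d
def ext(n,st=None):
    p=ctrl.camera_params(n)
    if 'rvec' in p:
        R=cv2.Rodrigues(np.array(p['rvec'],float))[0]; t=np.array(p['tvec'],float).ravel()
        return p,R.T,-R.T@t
    st=st or ctrl.get_state(); H=np.array(p['hand_eye']); R=cv2.Rodrigues(np.array(st['tool_rot'],float))[0]
    return p,R@H[:3,:3],R@H[:3,3]+np.array(st['position'])
def rays(n,uv,st=None):
    p,R,c=ext(n,st); u=cv2.undistortPoints(np.array(uv,float).reshape(-1,1,2),np.array(p['intrinsics']),np.array(p['distortion'])).reshape(-1,2)
    return c,np.c_[u,np.ones(len(u))]@R.T
def plane(n,uv,z,st=None):
    c,d=rays(n,uv,st); return c+d*((z-c[2])/d[:,2])[:,None]
def pts(n,uv,dep,st=None):
    c,d=rays(n,uv,st); uv=np.round(np.array(uv)).astype(int).reshape(-1,2); return c+d*dep[uv[:,1],uv[:,0]][:,None]
E
python3 - <<'E'
from h import *
for n in('top','scene'): snap(n,n+'0')
s=ctrl.get_state(); print({k:np.round(v,3).tolist() for k,v in s.items()}, ctrl.tcp_to_grasp)
for n in('top','scene','wrist'):
    p,R,c=ext(n); print(n,c.round(3),R[:,2].round(3),R[:,0].round(3))
E
```

```text
pics
{'time': 0.1, 'joint_positions': [1.355, 0.322, -0.07, 1.452, 0.023, 1.371, -0.057], 'qd': [-0.001, -0.001, 0.0, -0.001, 0.001, 0.002, 0.0], 'joint_torque': [-0.0, -49.257, -0.406, -31.34, -0.064, 0.039, 0.0], 'position': [0.148, -0.632, 0.222], 'tool_rot': [-3.119, -0.36, 0.001], 'ft_force': [0.016, -0.99, 1.293], 'torque': [-0.014, 0.0, -0.051], 'grip_force': 0.0, 'grip_width': 1.003} -0.0187
top [ 0.299 -0.049  1.188] [ 0.165 -0.013 -0.986] [-0.016 -1.     0.01 ]
scene [1.168 0.107 0.907] [-0.597 -0.13  -0.792] [-0.225  0.974  0.01 ]
wrist [ 0.224 -0.614  0.384] [-0.277 -0.064 -0.959] [ 0.228 -0.974 -0.001]
```

View pics/top0.png

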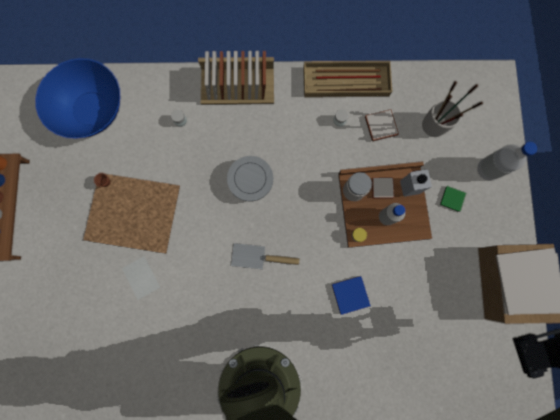

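View pics/scene0.png

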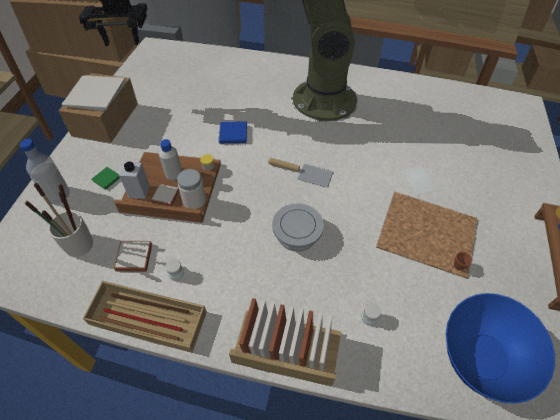

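The top view shows the ware board at about (385,205), with the grey-white tile at (383,187). The jar is at (359,187), the tin at (418,181) and the bottle at (394,213). The mat is at (132,213) with the cup at (103,180), and the wheel is at (250,178).

Tile candidates: (383,187) on the board, (381,125) pale with a red edge off the board, (350,295) blue and (453,199) green. There is also a pale patch at (145,280). I'll enlarge these next.

```bash
python3 - <<'E'
from h import *
im=cv2.imread('pics/top0.png'); d=np.load('pics/top0.npy')
c=cv2.resize(im[95:255,320:480],(560,560),interpolation=cv2.INTER_CUBIC)
cv2.imwrite('pics/crop1.png',np.clip(c*1.6,0,255))
def P(*uv): print(uv,pts('top',uv,d).round(3).tolist())
P((383,187),(381,125),(359,187),(418,181),(394,213),(360,235))
P((132,213),(103,180),(250,178),(340,118),(145,280),(350,295),(453,199))
E
```

```text
((383, 187), (381, 125), (359, 187), (418, 181), (394, 213), (360, 235)) [[0.543, -0.356, 0.029], [0.733, -0.365, 0.014], [0.527, -0.271, 0.11], [0.538, -0.424, 0.124], [0.453, -0.354, 0.132], [0.405, -0.28, 0.05]]
((132, 213), (103, 180), (250, 178), (340, 118), (145, 280), (350, 295), (453, 199)) [[0.481, 0.36, 0.006], [0.578, 0.446, 0.013], [0.57, 0.021, 0.047], [0.744, -0.239, 0.046], [0.292, 0.319, -0.003], [0.243, -0.252, 0.013], [0.509, -0.564, 0.008]][ WARN:0@0.615] global loadsave.cpp:1063 imwrite_ Unsupported depth image for selected encoder is fallbacked to CV_8U.
```

View pics/crop1.png

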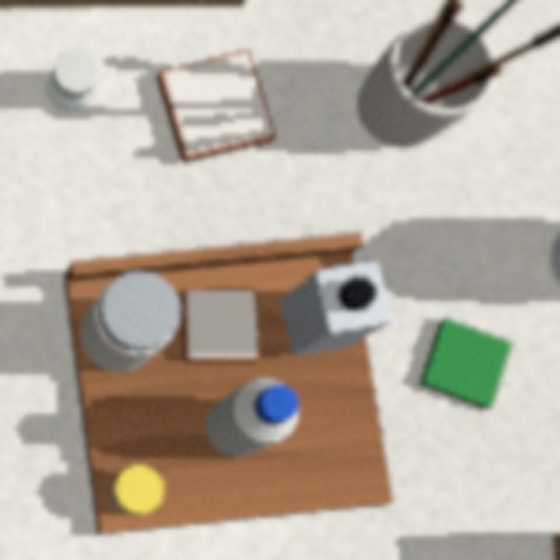

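The enlarged crop shows the tile on the board, top (383,187) and crop (222,324), with its terracotta rim, between the jar, tin and bottle. The one at (381,125) lies off the board and is larger, and the other two are blue and green. So the board tile is the one meant. Next I'll move the wrist camera over the board.

Request:
step_arm --pt "0 0 2.4 0 0 5 1" --pt "0 0 2.4 0 0 5 1" --pt "0 0 2.4 0 0 5 1" --pt "0 0 2.4 0 0 5 1" --pt "0 0 2.4 0 0 5 1"

```text
time: 0.52
position: [0.1479, -0.6326, 0.3432]
tool_rot: [-2.966, -1.033, -0.0]
ft_force: [0.1, -0.5, -0.6]
grip_width: 1.001
grip_force: 0.0
```

Request:
step_arm --pt "2.35 2.28 0 0 0 5 1" --pt "2.35 2.28 0 0 0 5 1" --pt "2.35 2.28 0 0 0 5 1" --pt "2.35 2.28 0 0 0 5 1" --pt "2.35 2.28 0 0 0 5 1"

```text
time: 0.93
position: [0.2664, -0.5176, 0.3421]
tool_rot: [-2.672, -1.651, 0.0]
ft_force: [1.5, -1.1, -0.3]
grip_width: 0.999
grip_force: 0.0
```

Request:
step_arm --pt "2.35 2.28 0 0 0 5.4 1" --pt "2.35 2.28 0 0 0 5.4 1" --pt "2.35 2.28 0 0 0 5.4 1" --pt "2.35 2.28 0 0 0 5.4 1" --pt "2.35 2.28 0 0 0 5.4 1"

```text
time: 1.35
position: [0.3838, -0.4035, 0.3422]
tool_rot: [-2.213, -2.229, 0.0]
ft_force: [0.5, -1.0, 0.7]
grip_width: 1.008
grip_force: 0.0
```

Request:
step_arm --pt "2.35 2.28 0 0 0 0 1" --pt "2.35 2.28 0 0 0 0 1" --pt "2.35 2.28 0 0 0 0 1" --pt "2.35 2.28 0 0 0 0 1" --pt "2.35 2.28 0 0 0 0 1"

```text
time: 1.77
position: [0.5012, -0.2897, 0.3422]
tool_rot: [-2.218, -2.224, 0.0]
ft_force: [-0.5, -0.7, 0.3]
grip_width: 1.001
grip_force: 0.0
```

Request:
step_arm --pt "0 0 0 0 0 0 1" --pt "0 0 0 0 0 0 1" --pt "0 0 0 0 0 0 1" --pt "0 0 0 0 0 0 1" --pt "0 0 0 0 0 0 1"

```text
time: 2.18
position: [0.4994, -0.2925, 0.3424]
tool_rot: [-2.221, -2.221, 0.001]
ft_force: [-0.3, -0.3, -0.4]
grip_width: 0.995
grip_force: 0.0
```

```bash
python3 - <<'E'
from h import *
import pickle
s=ctrl.get_state(); pickle.dump(s,open('pics/w1.pkl','wb')); snap('wrist','w1')
print({k:np.round(s[k],3).tolist() for k in('time','position','tool_rot','joint_positions')}, ext('wrist',s)[1:])
E
```

```text
{'time': 2.183, 'position': [0.499, -0.293, 0.342], 'tool_rot': [-2.221, -2.221, 0.001], 'joint_positions': [0.938, 0.173, -0.527, 1.417, 0.087, 1.575, 0.418]} (array([[ 9.99998438e-01,  5.36658438e-04, -1.68411490e-03],
       [ 3.49628244e-05, -9.58613532e-01, -2.84710545e-01],
       [-1.76720765e-03,  2.84710042e-01, -9.58612054e-01]]), array([ 0.4994094 , -0.21347634,  0.50489674]))
```

View pics/w1.png

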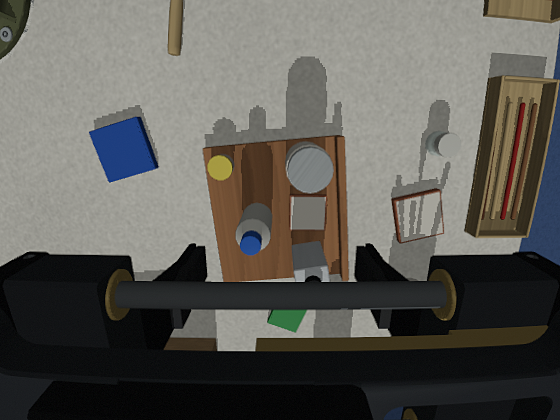

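The wrist view shows the jar lid at (310,168), the bottle cap at (250,243), the tile at (308,212) and the pot at (220,167). The tin at (312,262) is half hidden by the gripper, so I'll shift 9 cm towards -y for a second view.

Request:
step_arm --pt "0 -3 0 0 0 0 1" --pt "0 -3 0 0 0 0 1" --pt "0 -3 0 0 0 0 1" --pt "0 0 0 0 0 0 1" --pt "0 0 0 0 0 0 1"

```text
time: 2.65
position: [0.4989, -0.3839, 0.3416]
tool_rot: [-2.223, -2.218, 0.0]
ft_force: [0.6, 1.0, 1.2]
grip_width: 1.003
grip_force: 0.0
```

Request:
step_arm --pt "0 0 0 0 0 0 1" --pt "0 0 0 0 0 0 1" --pt "0 0 0 0 0 0 1" --pt "0 0 0 0 0 0 1" --pt "0 0 0 0 0 0 1"

```text
time: 3.07
position: [0.5008, -0.3802, 0.343]
tool_rot: [2.216, 2.225, -0.0]
ft_force: [-0.6, 0.6, 0.7]
grip_width: 1.003
grip_force: 0.0
```

```bash
python3 - <<'E'
from h import *
import pickle
s=ctrl.get_state(); pickle.dump(s,open('pics/w2.pkl','wb')); im,d=snap('wrist','w2')
print(s['position'])
cv2.imwrite('pics/w2c.png',cv2.resize(im[70:270,180:380,::-1],(600,600),interpolation=cv2.INTER_CUBIC))
E
```

```text
[ 0.50078289 -0.38021376  0.34299031]
```

View pics/w2c.png

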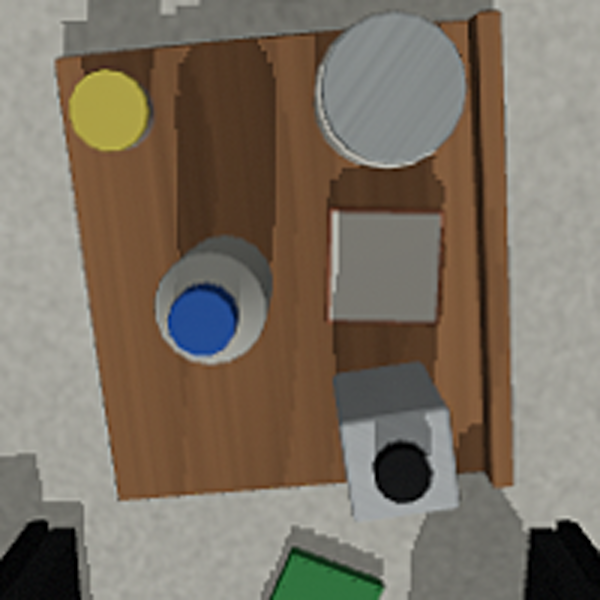

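The crop shows everything upright. In crop pixels the jar lid is at (393,90), the bottle cap at (203,320), the tin top at (402,465) with its black cap at (402,471), and the tile at (386,265). I'll measure by height slices in both views.

```bash
cat > seg.py <<'E'
from h import *
import pickle,sys
def cloud(n,d,st):
    v,u=np.mgrid[0:420,0:560]; uv=np.c_[u.ravel(),v.ravel()]
    return uv.reshape(420,560,2),pts(n,uv,d,st).reshape(420,560,3)
def blob(n,d,st,seed,z,tol=.006,rad=.06):
    """blob of near-height-z points near seed xy, largest component; contour cast onto plane z"""
    uv,P=cloud(n,d,st)
    m=((abs(P[...,2]-z)<tol)&(np.hypot(P[...,0]-seed[0],P[...,1]-seed[1])<rad)&(d>0)).astype(np.uint8)
    k,l,s,c=cv2.connectedComponentsWithStats(m,connectivity=4)
    if k<2: return None
    i=1+s[1:,4].argmax(); cs,_=cv2.findContours((l==i).astype(np.uint8),cv2.RETR_EXTERNAL,cv2.CHAIN_APPROX_NONE)
    ct=max(cs,key=len).reshape(-1,2); W=plane(n,ct,z,st)[:,:2]
    zm=np.median(P[l==i][:,2]); f=(W*1000).astype(np.float32)
    (cx,cy),r=cv2.minEnclosingCircle(f); b=cv2.minAreaRect(f)
    return np.round([cx,cy,r],1),[np.round(x,1).tolist() for x in b],round(float(zm),4),ct.mean(0).round(0)
E
python3 - <<'E'
from seg import *
for f in('w1','w2'):
    s=pickle.load(open(f'pics/{f}.pkl','rb')); d=np.load(f'pics/{f}.npy')
    for nm,seed,z in(('jar',(.527,-.27),.113),('cap',(.453,-.354),.143),('tin',(.535,-.43),.114),('tincap',(.535,-.43),.128),('tile',(.543,-.356),.030),('pot',(.405,-.28),.048)):
        print(f,nm,blob('wrist',d,s,seed,z,.004 if 'tin' in nm else .006,.045))
E
```

```text
w1 jar (array([ 537.1, -273.1,   30. ]), [[536.6, -273.3], [57.1, 59.3], 46.5], 0.1132, array([310., 169.]))
w1 cap (array([ 460.3, -364.5,   14.4]), [[460.6, -364.2], [27.9, 26.8], 87.7], 0.1433, array([250., 244.]))
w1 tin (array([ 543.6, -423.6,   27.1]), [[543.5, -420.3], [50.5, 27.2], 0.8], 0.1142, array([312., 273.]))
w1 tincap (array([ 544.8, -425.6,    9. ]), [[544.8, -424.0], [3.1, 18.1], 89.8], 0.1277, array([314., 280.]))
w1 tile (array([ 542.5, -355.4,   41.7]), [[542.7, -355.1], [61.0, 60.0], 89.4], 0.0305, array([307., 212.]))
w1 pot (array([ 406.9, -278.8,   19.5]), [[407.2, -279.2], [36.5, 37.0], 62.5], 0.0484, array([220., 167.]))
w2 jar (array([ 537.3, -273.9,   30.1]), [[537.0, -274.1], [58.9, 57.3], 45.4], 0.1133, array([311.,  99.]))
w2 cap (array([ 460.5, -365. ,   14.2]), [[460.6, -365.3], [26.9, 27.0], 44.2], 0.1432, array([247., 177.]))
w2 tin (array([ 545.1, -434.8,   33.3]), [[544.9, -434.5], [49.7, 50.3], 9.4], 0.1142, array([313., 224.]))
w2 tincap (array([ 545.2, -434.8,   13.4]), [[544.9, -435.0], [25.2, 25.6], 28.7], 0.1282, array([314., 228.]))
w2 tile (array([ 543.3, -356.4,   41.2]), [[543.4, -355.8], [59.9, 58.6], 0.3], 0.0306, array([308., 158.]))
w2 pot (array([ 407.1, -279.7,   18.9]), [[406.8, -279.4], [36.1, 36.1], 87.9], 0.0484, array([216., 106.]))
```

All heights match the given sizes: jar 113, bottle cap 143, tin 114 and tile 30 mm. The tin's yaw is about +9.4°. Next are the mat, cup and wheel from the top view.

```bash
python3 - <<'E'
from seg import *
d=np.load('pics/top0.npy'); im=cv2.imread('pics/top0.png')
print('wheel',blob('top',d,None,(.57,.02),.05,.008,.09))
print('cup',blob('top',d,None,(.575,.44),.042,.012,.04))
hsv=cv2.cvtColor(im,cv2.COLOR_BGR2HSV); m=cv2.inRange(hsv,(5,60,50),(20,255,255)); m[:,:70]=0;m[:,200:]=0;m[:150]=0
m=cv2.morphologyEx(m,cv2.MORPH_CLOSE,np.ones((7,7)))
c=max(cv2.findContours(m,0,2)[0],key=cv2.contourArea).reshape(-1,2)
f=(plane('top',c,.006)[:,:2]*1000).astype(np.float32); b=cv2.minAreaRect(f); print('mat',b,cv2.boxPoints(b).round())
E
```

```text
wheel (array([569.8,  21. ,  65.2]), [[569.6, 21.8], [125.9, 126.1], 89.3], 0.0492, array([250., 178.]))
cup (array([573.4, 438.4,  20.6]), [[572.4, 438.9], [39.8, 36.9], 45.6], 0.0386, array([101., 179.]))
mat ((485.09320068359375, 366.5092468261719), (249.17921447753906, 198.0777587890625), 80.08267211914062) [[366. 261.]
 [561. 227.]
 [604. 472.]
 [409. 506.]]
```

I'll pick up the bottle first. The mat targets are the tin at (438,286), the jar at (452,367) and the bottle at (466,449).

Request:
step_arm --pt "-2 0.75 0 0 0 0 1" --pt "-2 0.75 0 0 0 0 1" --pt "0 0 -3.5 0 0 0 1" --pt "0 0 -3.5 0 0 0 1" --pt "0 0 -3.5 0 0 0 1" --force 20

```text
time: 3.53
position: [0.4606, -0.3661, 0.2375]
tool_rot: [2.216, 2.222, -0.001]
ft_force: [1.0, -0.2, -0.5]
grip_width: 1.002
grip_force: 0.0
```

Request:
step_arm --pt "0 0 -3 0 0 0 1" --pt "0 0 -3 0 0 0 1" --pt "0 0 -2 0 0 0 1" --pt "0 0 -1 0 0 0 1" --pt "0 0 0 0 0 0 1"

```text
time: 3.95
position: [0.4593, -0.3649, 0.1452]
tool_rot: [-2.215, -2.222, 0.0]
ft_force: [0.3, 0.4, -0.6]
grip_width: 1.001
grip_force: 0.0
```

Request:
step_arm --pt "0 0 -2.5 0 0 0 1" --pt "0 0 -2.5 0 0 0 1" --pt "0 0 -1.2 0 0 0 1" --pt "0 0 -0.4 0 0 0 1" --pt "0 0 0 0 0 0 1"

```text
time: 4.37
position: [0.4607, -0.366, 0.0818]
tool_rot: [-2.218, -2.225, -0.0]
ft_force: [-1.0, 1.1, 0.8]
grip_width: 0.997
grip_force: 0.0
```

Request:
step_arm --pt "0 0 0 0 0 0 0.7" --pt "0 0 0 0 0 0 0.6" --pt "0 0 0 0 0 0 0.5" --pt "0 0 0 0 0 0 0.4" --pt "0 0 0 0 0 0 0.4" --force 20

```text
time: 4.78
position: [0.4609, -0.3662, 0.0823]
tool_rot: [2.217, 2.224, 0.0]
ft_force: [0.4, 0.2, 0.2]
grip_width: 0.706
grip_force: 0.0
```

Request:
step_arm --pt "0 0 0 0 0 0 0.4" --pt "0 0 0 0 0 0 0.4" --pt "0 0 0 0 0 0 0.4" --pt "0 0 0 0 0 0 0.4" --pt "0 0 0 0 0 0 0.4"

```text
time: 5.2
position: [0.4604, -0.3661, 0.0818]
tool_rot: [2.218, 2.224, -0.0]
ft_force: [-0.6, 0.1, 2.5]
grip_width: 0.566
grip_force: 20.0
```

Request:
step_arm --pt "0 0 1 0 0 0 0.4" --pt "0 0 3 0 0 0 0.4" --pt "0 0 4 0 0 0 0.4" --pt "0 0 4 0 0 0 0.4" --pt "0 1 2 0 0 0 0.4"

```text
time: 5.62
position: [0.4615, -0.3587, 0.2267]
tool_rot: [2.216, 2.217, -0.0]
ft_force: [-0.3, 0.1, -1.7]
grip_width: 0.568
grip_force: 20.0
```

Request:
step_arm --pt "0.3 3 0 0 0 0 0.4" --pt "0.3 3.8 0 0 0 0 0.4" --pt "0.3 3.8 0 0 0 0 0.4" --pt "0.3 3.8 0 0 0 0 0.4" --pt "0.3 3.8 0 0 0 0 0.4"

```text
time: 6.03
position: [0.4751, -0.1719, 0.2216]
tool_rot: [-2.218, -2.225, 0.0]
ft_force: [1.0, 0.8, -2.2]
grip_width: 0.57
grip_force: 20.0
```

Request:
step_arm --pt "0.3 3.8 0 0 0 0 0.4" --pt "0.3 3.8 0 0 0 0 0.4" --pt "0.3 3.8 0 0 0 0 0.4" --pt "0.3 3.8 0 0 0 0 0.4" --pt "0.3 3.8 0 0 0 0 0.4"

```text
time: 6.45
position: [0.4899, 0.0181, 0.2218]
tool_rot: [2.217, 2.224, -0.001]
ft_force: [0.8, 0.5, -3.2]
grip_width: 0.569
grip_force: 20.0
```

Request:
step_arm --pt "-0.3 3.8 0 0 0 0 0.4" --pt "-0.3 3.8 0 0 0 0 0.4" --pt "-0.3 3.8 0 0 0 0 0.4" --pt "-0.3 3.8 0 0 0 0 0.4" --pt "-0.3 3.8 0 0 0 0 0.4"

```text
time: 6.87
position: [0.4747, 0.2077, 0.2219]
tool_rot: [2.217, 2.224, -0.0]
ft_force: [-0.4, 0.3, -2.0]
grip_width: 0.569
grip_force: 20.0
```

Request:
step_arm --pt "-0.3 3.8 0 0 0 0 0.4" --pt "-0.3 3.8 0 0 0 0 0.4" --pt "-0.2 3.8 0 0 0 0 0.4" --pt "-0.1 3.8 0 0 0 0 0.4" --pt "0 3 0 0 0 0 0.4"

```text
time: 7.28
position: [0.4652, 0.391, 0.2214]
tool_rot: [-2.215, -2.226, 0.0]
ft_force: [-1.2, 0.0, -2.4]
grip_width: 0.567
grip_force: 20.0
```

Request:
step_arm --pt "0 2.3 0 0 0 0 0.4" --pt "0 1 0 0 0 0 0.4" --pt "0 0 0 0 0 0 0.4" --pt "0 0 0 0 0 0 0.4" --pt "0 0 0 0 0 0 0.4"

```text
time: 7.7
position: [0.4669, 0.4197, 0.2213]
tool_rot: [2.219, 2.223, -0.002]
ft_force: [0.2, -0.3, -2.6]
grip_width: 0.571
grip_force: 20.0
```

```bash
python3 - <<'E'
from h import *
import pickle
s=ctrl.get_state(); pickle.dump(s,open('pics/w3.pkl','wb')); im,d=snap('wrist','w3')
print({k:np.round(s[k],4).tolist() for k in('time','position','tool_rot','joint_positions')})
E
```

```text
{'time': 7.7, 'position': [0.4669, 0.4197, 0.2213], 'tool_rot': [2.2186, 2.2227, -0.0017], 'joint_positions': [-0.0271, 0.441, -0.9961, 1.4847, 0.3719, 1.4181, -1.0343]}
```

View pics/w3.png

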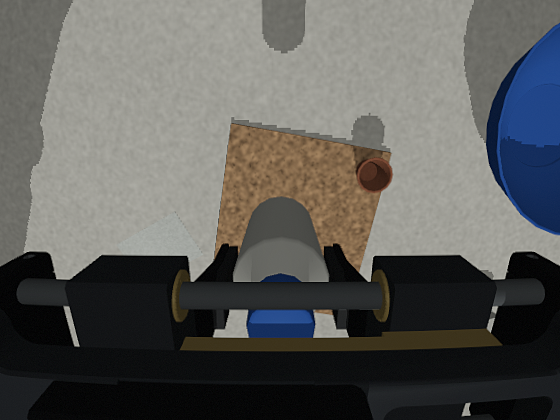

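The bottle hangs upright. The mat's far corners are at (232,120) and (388,152), and the cup is at (374,173).

```bash
python3 - <<'E'
from seg import *
s=pickle.load(open('pics/w3.pkl','rb')); d=np.load('pics/w3.npy')
q=plane('wrist',[(232,120),(390,152),(216,250)],.006,s); print(q.round(3), np.linalg.norm(q[0]-q[1]))
print(blob('wrist',d,s,(.573,.438),.042,.008,.04))
v=(q[1]-q[0])[:2]; v/=np.linalg.norm(v); w=np.array([-v[1],v[0]]); c=(q[0]+q[1])[:2]/2-.12*w; print('centre',c, np.degrees(np.arctan2(v[1],v[0])))
for l in((-.03,-.083),(-.03,0),(-.03,.083)): print(c+l[0]*v+l[1]*w)
E
```

```text
[[0.409 0.501 0.006]
 [0.602 0.464 0.006]
 [0.38  0.332 0.006]] 0.19664454221826455
(array([573. , 440.8,  21.3]), [[573.2, 441.1], [41.5, 40.0], 13.3], 0.0416, array([374., 175.]))
centre [0.48249374 0.3642435 ] -10.848692983695525
[0.43740798 0.28837339]
[0.45302991 0.36988998]
[0.46865185 0.45140658]
```

Request:
step_arm --pt "0 1.4 0 0 0 0 0.4" --pt "0 1.4 0 0 0 0 0.4" --pt "0 0 -2 0 0 0 0.4" --pt "0 0 -4 0 0 0 0.4" --pt "0 0 -3 0 0 0 0.4"

```text
time: 8.17
position: [0.4676, 0.4475, 0.1306]
tool_rot: [2.219, 2.221, 0.001]
ft_force: [0.8, -0.2, -3.1]
grip_width: 0.566
grip_force: 20.0
```

Request:
step_arm --pt "0 0 -2 0 0 0 0.4" --pt "0 0 -1.5 0 0 0 0.4" --pt "0 0 -1 0 0 0 0.4" --pt "0 0 -1 0 0 0 0.4" --pt "0 0 0 0 0 0 0.4"

```text
time: 8.58
position: [0.4666, 0.4481, 0.0754]
tool_rot: [2.219, 2.224, -0.002]
ft_force: [-1.6, 0.7, -2.6]
grip_width: 0.566
grip_force: 20.0
```

Request:
step_arm --pt "0 0 -0.2 0 0 0 0.4" --pt "0 0 0 0 0 0 0.4" --pt "0 0 0 0 0 0 0.4" --pt "0 0 0 0 0 0 0.4" --pt "0 0 0 0 0 0 0.4"

```text
time: 9.0
position: [0.4668, 0.4494, 0.0753]
tool_rot: [2.218, 2.225, 0.002]
ft_force: [-0.0, -0.8, -1.7]
grip_width: 0.57
grip_force: 20.0
```

Request:
step_arm --pt "0 0 -0.1 0 0 0 0.4" --pt "0 0 -0.1 0 0 0 0.4" --pt "0 0 -0.1 0 0 0 0.4" --pt "0 0 0 0 0 0 0.4" --pt "0 0 0 0 0 0 0.4"

```text
time: 9.42
position: [0.4665, 0.449, 0.0714]
tool_rot: [2.218, 2.225, -0.0]
ft_force: [-0.1, 0.0, -2.9]
grip_width: 0.573
grip_force: 20.0
```

Request:
step_arm --pt "0 0 -0.1 0 0 0 0.4" --pt "0 0 0 0 0 0 0.4" --pt "0 0 0 0 0 0 0.4" --pt "0 0 0 0 0 0 0.4" --pt "0 0 0 0 0 0 0.4"

```text
time: 9.83
position: [0.4665, 0.4491, 0.0706]
tool_rot: [2.218, 2.225, 0.0]
ft_force: [0.4, -0.1, -2.3]
grip_width: 0.562
grip_force: 20.0
```

Request:
step_arm --pt "0 0 -0.1 0 0 0 0.4" --pt "0 0 0 0 0 0 0.4" --pt "0 0 0 0 0 0 0.4" --pt "0 0 0 0 0 0 0.4" --pt "0 0 0 0 0 0 0.4"

```text
time: 10.25
position: [0.4666, 0.4493, 0.0698]
tool_rot: [2.218, 2.225, 0.001]
ft_force: [-0.2, -0.4, -0.1]
grip_width: 0.57
grip_force: 20.0
```

Request:
step_arm --pt "0 0 -0.1 0 0 0 0.4" --pt "0 0 0 0 0 0 0.4" --pt "0 0 0 0 0 0 0.4" --pt "0 0 0 0 0 0 0.4" --pt "0 0 0 0 0 0 0.4"

```text
time: 10.67
position: [0.4666, 0.4494, 0.0698]
tool_rot: [2.218, 2.224, 0.001]
ft_force: [-0.3, -1.7, 5.5]
grip_width: 0.576
grip_force: 20.0
```

Contact was at z=0.070, exactly the pick height minus 12 mm. I'll release and go for the jar.

Request:
step_arm --pt "0 0 0.1 0 0 0 0.62" --pt "0 0 0 0 0 0 0.75" --pt "0 0 0 0 0 0 0.95" --pt "0 0 0 0 0 0 1" --pt "0 0 0 0 0 0 1"

```text
time: 11.08
position: [0.4665, 0.449, 0.0694]
tool_rot: [2.218, 2.225, -0.0]
ft_force: [-0.3, 0.0, -0.6]
grip_width: 0.838
grip_force: 0.0
```

Request:
step_arm --pt "0 0 1 0 0 0 1" --pt "0 0 3 0 0 0 1" --pt "0 0 4 0 0 0 1" --pt "0 0 4 0 0 0 1" --pt "0 0 3 0 0 0 1"

```text
time: 11.5
position: [0.4666, 0.45, 0.2238]
tool_rot: [-2.217, -2.225, -0.005]
ft_force: [0.6, 0.7, 1.0]
grip_width: 0.992
grip_force: 0.0
```

Request:
step_arm --pt "0.2 -4 0 0 0 0 1" --pt "0.2 -4 0 0 0 0 1" --pt "0.2 -4 0 0 0 0 1" --pt "0.2 -4 0 0 0 0 1" --pt "0.2 -4 0 0 0 0 1"

```text
time: 11.92
position: [0.4762, 0.2476, 0.22]
tool_rot: [2.217, 2.225, 0.0]
ft_force: [0.4, -0.2, 0.7]
grip_width: 0.996
grip_force: 0.0
```

Request:
step_arm --pt "0.4 -4 0 0 0 0 1" --pt "0.4 -4 0 0 0 0 1" --pt "0.4 -4 0 0 0 0 1" --pt "0.4 -4 0 0 0 0 1" --pt "0.4 -4 0 0 0 0 1"

```text
time: 12.33
position: [0.4964, 0.0474, 0.2206]
tool_rot: [2.216, 2.224, 0.0]
ft_force: [1.1, 0.3, -0.4]
grip_width: 0.998
grip_force: 0.0
```

Request:
step_arm --pt "0.4 -4 0 0 0 0 1" --pt "0.4 -4 0 0 0 0 1" --pt "0.4 -4 0 0 0 0 1" --pt "0.4 -4 0 0 0 0 1" --pt "0.4 -4 0 0 0 0 1"

```text
time: 12.75
position: [0.5166, -0.1526, 0.2206]
tool_rot: [2.216, 2.224, 0.0]
ft_force: [0.3, 0.8, -0.3]
grip_width: 1.002
grip_force: 0.0
```

Request:
step_arm --pt "0.4 -4 0 0 0 0 1" --pt "0.4 -4 0 0 0 0 1" --pt "0.4 -4 0 0 0 0 1" --pt "0.4 0 0 0 0 0 1" --pt "0 0 0 0 0 0 1"

```text
time: 13.17
position: [0.5323, -0.2738, 0.2194]
tool_rot: [-2.223, -2.219, -0.001]
ft_force: [1.0, 1.0, 0.1]
grip_width: 1.0
grip_force: 0.0
```

```bash
python3 - <<'E'
from h import *
s=ctrl.get_state()
snap('top','top1'); s=ctrl.get_state()
print({k:np.round(s[k],4).tolist() for k in('time','position','tool_rot','joint_positions')})
E
```

```text
{'time': 13.2167, 'position': [0.5327, -0.271, 0.2197], 'tool_rot': [-2.2188, -2.223, -0.0022], 'joint_positions': [0.9903, 0.2753, -0.6748, 1.572, 0.1731, 1.3557, 0.2988]}
```

Request:
step_arm --pt "0.45 -0.2 0 0 0 0 1" --pt "0 0 -2 0 0 0 1" --pt "0 0 -3.5 0 0 0 1" --pt "0 0 -3.5 0 0 0 1" --pt "0 0 -2 0 0 0 1"

```text
time: 13.63
position: [0.536, -0.2703, 0.1068]
tool_rot: [-2.213, -2.226, 0.002]
ft_force: [0.7, 0.1, -1.0]
grip_width: 0.998
grip_force: 0.0
```

Request:
step_arm --pt "0 0 -2 0 0 0 1" --pt "0 0 -1.5 0 0 0 1" --pt "0 0 -1 0 0 0 1" --pt "0 0 -0.5 0 0 0 1" --pt "0 0 0 0 0 0 1"

```text
time: 14.05
position: [0.537, -0.2718, 0.0591]
tool_rot: [-2.216, -2.226, 0.0]
ft_force: [0.4, -0.5, -0.4]
grip_width: 0.996
grip_force: 0.0
```

Request:
step_arm --pt "0 0 0 0 0 0 0.8" --pt "0 0 0 0 0 0 0.7" --pt "0 0 0 0 0 0 0.6" --pt "0 0 0 0 0 0 0.6" --pt "0 0 0 0 0 0 0.6" --force 22

```text
time: 14.47
position: [0.5377, -0.2732, 0.0603]
tool_rot: [2.217, 2.223, 0.001]
ft_force: [-0.4, -0.4, 1.7]
grip_width: 0.723
grip_force: 21.9
```

Request:
step_arm --pt "0 0 0 0 0 0 0.6" --pt "0 0 0 0 0 0 0.6" --pt "0 0 0 0 0 0 0.6" --pt "0 0 0 0 0 0 0.6" --pt "0 0 0 0 0 0 0.6"

```text
time: 14.88
position: [0.5377, -0.2732, 0.0603]
tool_rot: [2.217, 2.224, 0.001]
ft_force: [0.6, 1.0, 5.4]
grip_width: 0.723
grip_force: 21.9
```

Jar gripped (width 63 mm). Now I'll carry it to (452,368).

Request:
step_arm --pt "0 0 1 0 0 0 0.6" --pt "0 0 3 0 0 0 0.6" --pt "0 0 4 0 0 0 0.6" --pt "0 0 3 0 0 0 0.6" --pt "-0.5 2.1 1 0 0 0 0.6"

```text
time: 15.3
position: [0.5333, -0.2574, 0.1839]
tool_rot: [2.22, 2.213, 0.0]
ft_force: [0.1, -0.6, -3.0]
grip_width: 0.728
grip_force: 21.9
```

Request:
step_arm --pt "-0.5 3.8 0 0 0 0 0.6" --pt "-0.5 3.8 0 0 0 0 0.6" --pt "-0.5 3.8 0 0 0 0 0.6" --pt "-0.5 3.8 0 0 0 0 0.6" --pt "-0.5 3.8 0 0 0 0 0.6"

```text
time: 15.72
position: [0.5051, -0.0602, 0.1787]
tool_rot: [-2.217, -2.223, 0.003]
ft_force: [0.5, -0.0, -2.9]
grip_width: 0.723
grip_force: 21.9
```

Request:
step_arm --pt "-0.5 3.8 0 0 0 0 0.6" --pt "-0.5 3.8 0 0 0 0 0.6" --pt "-0.5 3.8 0 0 0 0 0.6" --pt "-0.5 3.8 0 0 0 0 0.6" --pt "-0.5 3.8 0 0 0 0 0.6"

```text
time: 16.13
position: [0.4802, 0.1292, 0.179]
tool_rot: [-2.218, -2.224, 0.004]
ft_force: [1.2, 0.5, -2.3]
grip_width: 0.723
grip_force: 21.9
```

Request:
step_arm --pt "-0.5 3.8 0 0 0 0 0.6" --pt "-0.5 3.8 0 0 0 0 0.6" --pt "-0.5 3.8 0 0 0 0 0.6" --pt "-0.5 3.8 0 0 0 0 0.6" --pt "-0.5 3.8 0 0 0 0 0.6"

```text
time: 16.55
position: [0.4558, 0.3186, 0.1788]
tool_rot: [2.219, 2.224, -0.004]
ft_force: [1.0, -0.6, -2.3]
grip_width: 0.725
grip_force: 21.9
```

Request:
step_arm --pt "-0.5 3 0 0 0 0 0.6" --pt "0 1.5 0 0 0 0 0.6" --pt "0 0.5 0 0 0 0 0.6" --pt "0 0 0 0 0 0 0.6" --pt "0 0 0 0 0 0 0.6"

```text
time: 16.97
position: [0.452, 0.3665, 0.1788]
tool_rot: [2.218, 2.223, -0.004]
ft_force: [1.3, -1.4, -2.9]
grip_width: 0.726
grip_force: 21.9
```

Request:
step_arm --pt "0 0 -2 0 0 0 0.6" --pt "0 0 -4 0 0 0 0.6" --pt "0 0 -3 0 0 0 0.6" --pt "0 0 -2 0 0 0 0.6" --pt "0 0 -1 0 0 0 0.6"

```text
time: 17.38
position: [0.4517, 0.3636, 0.0562]
tool_rot: [2.221, 2.22, -0.01]
ft_force: [0.3, -1.0, -2.7]
grip_width: 0.725
grip_force: 21.9
```

Request:
step_arm --pt "0 0 -0.4 0 0 0 0.6" --pt "0 0 -0.3 0 0 0 0.6" --pt "0 0 -0.1 0 0 0 0.6" --pt "0 0 0 0 0 0 0.6" --pt "0 0 0 0 0 0 0.6"

```text
time: 17.8
position: [0.4528, 0.3686, 0.0529]
tool_rot: [2.218, 2.224, 0.003]
ft_force: [1.5, 0.3, -2.6]
grip_width: 0.725
grip_force: 21.9
```

Request:
step_arm --pt "0 0 -0.1 0 0 0 0.6" --pt "0 0 0 0 0 0 0.6" --pt "0 0 0 0 0 0 0.6" --pt "0 0 0 0 0 0 0.6" --pt "0 0 0 0 0 0 0.6"

```text
time: 18.22
position: [0.452, 0.3681, 0.0507]
tool_rot: [2.218, 2.225, 0.0]
ft_force: [0.4, 0.9, -2.4]
grip_width: 0.726
grip_force: 21.9
```

Request:
step_arm --pt "0 0 -0.1 0 0 0 0.6" --pt "0 0 0 0 0 0 0.6" --pt "0 0 0 0 0 0 0.6" --pt "0 0 0 0 0 0 0.6" --pt "0 0 0 0 0 0 0.6"

```text
time: 18.63
position: [0.452, 0.3681, 0.0496]
tool_rot: [2.218, 2.225, -0.0]
ft_force: [-0.6, -0.3, -3.3]
grip_width: 0.726
grip_force: 21.9
```

Request:
step_arm --pt "0 0 -0.1 0 0 0 0.6" --pt "0 0 0 0 0 0 0.6" --pt "0 0 0 0 0 0 0.6" --pt "0 0 0 0 0 0 0.6" --pt "0 0 0 0 0 0 0.6"

```text
time: 19.05
position: [0.452, 0.3681, 0.0486]
tool_rot: [2.218, 2.225, 0.0]
ft_force: [-0.5, 0.4, -3.5]
grip_width: 0.723
grip_force: 21.9
```

Request:
step_arm --pt "0 0 -0.1 0 0 0 0.6" --pt "0 0 0 0 0 0 0.6" --pt "0 0 0 0 0 0 0.6" --pt "0 0 0 0 0 0 0.6" --pt "0 0 0 0 0 0 0.6"

```text
time: 19.47
position: [0.4521, 0.3682, 0.0483]
tool_rot: [2.218, 2.224, 0.0]
ft_force: [-2.9, -2.5, 5.8]
grip_width: 0.73
grip_force: 21.9
```

Request:
step_arm --pt "0 0 0 0 0 0 0.8" --pt "0 0 0 0 0 0 0.9" --pt "0 0 0 0 0 0 1" --pt "0 0 0 0 0 0 1" --pt "0 0 0 0 0 0 1"

```text
time: 19.88
position: [0.4521, 0.3681, 0.0475]
tool_rot: [2.218, 2.225, 0.0]
ft_force: [0.0, -1.2, -0.3]
grip_width: 0.971
grip_force: 0.0
```

Request:
step_arm --pt "0 0 1 0 0 0 1" --pt "0 0 3 0 0 0 1" --pt "0 0 4 0 0 0 1" --pt "0 0 4 0 0 0 1" --pt "0 0 4 0 0 0 1"

```text
time: 20.3
position: [0.4515, 0.3682, 0.21]
tool_rot: [-2.217, -2.226, -0.0]
ft_force: [1.2, 0.0, -0.4]
grip_width: 1.0
grip_force: 0.0
```

Request:
step_arm --pt "0.45 -4 0 0 0 1 1" --pt "0.45 -4 0 0 0 1 1" --pt "0.45 -4 0 0 0 1 1" --pt "0.45 -4 0 0 0 1 1" --pt "0.45 -4 0 0 0 1 1"

```text
time: 20.72
position: [0.4744, 0.1667, 0.2082]
tool_rot: [2.116, 2.32, 0.001]
ft_force: [0.3, 1.5, 0.1]
grip_width: 1.001
grip_force: 0.0
```

Request:
step_arm --pt "0.45 -4 0 0 0 1 1" --pt "0.45 -4 0 0 0 1 1" --pt "0.45 -4 0 0 0 1 1" --pt "0.45 -4 0 0 0 1 1" --pt "0.45 -4 0 0 0 0.4 1"

```text
time: 21.13
position: [0.497, -0.0337, 0.2086]
tool_rot: [2.026, 2.398, -0.0]
ft_force: [0.4, 0.2, -0.2]
grip_width: 0.998
grip_force: 0.0
```

Request:
step_arm --pt "0.45 -4 0 0 0 0 1" --pt "0.45 -4 0 0 0 0 1" --pt "0.45 -4 0 0 0 0 1" --pt "0.45 -4 0 0 0 0 1" --pt "0.45 -4 0 0 0 0 1"

```text
time: 21.55
position: [0.5196, -0.2338, 0.2085]
tool_rot: [2.027, 2.398, -0.0]
ft_force: [1.0, 1.5, -0.4]
grip_width: 1.002
grip_force: 0.0
```

Request:
step_arm --pt "0.45 -4 0 0 0 0 1" --pt "0.45 -4 0 0 0 0 1" --pt "0.45 -4 0 0 0 0 1" --pt "0.45 -4 0 0 0 0 1" --pt "0.3 -4 0 0 0 0 1"

```text
time: 21.97
position: [0.5408, -0.4337, 0.2083]
tool_rot: [2.027, 2.399, 0.001]
ft_force: [0.3, 0.2, 1.0]
grip_width: 0.999
grip_force: 0.0
```

Request:
step_arm --pt "0 -0.3 0 0 0 0 1" --pt "0 0 0 0 0 0 1" --pt "0 0 0 0 0 0 1" --pt "0 0 0 0 0 0 1" --pt "0 0 0 0 0 0 1"

```text
time: 22.38
position: [0.5415, -0.4327, 0.2085]
tool_rot: [2.024, 2.402, 0.001]
ft_force: [-0.1, -0.6, 0.8]
grip_width: 1.003
grip_force: 0.0
```

```bash
python3 - <<'E'
from seg import *
s=ctrl.get_state()
im,d=snap('wrist','w4')
print({k:np.round(s[k],4).tolist() for k in('time','position','tool_rot','joint_positions')})
print('tile',blob('wrist',d,s,(.543,-.356),.030,.006,.045))
E
```

```text
{'time': 22.3833, 'position': [0.5415, -0.4327, 0.2085], 'tool_rot': [2.0242, 2.4016, 0.0009], 'joint_positions': [1.0747, 0.4901, -0.6317, 1.3315, 0.2851, 1.4092, 0.6246]}
tile (array([ 543. , -356. ,   40.9]), [[543.0, -355.8], [59.8, 60.1], 89.7], 0.0307, array([294., 125.]))
```

View pics/w4.png

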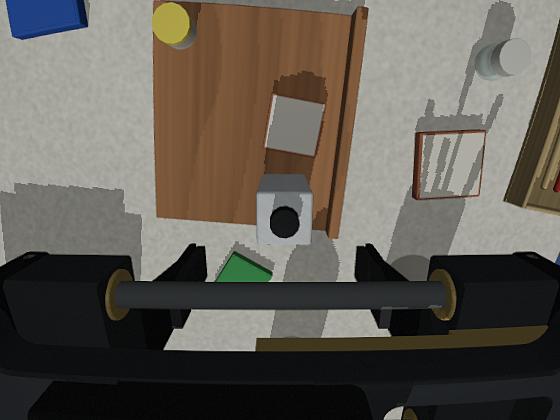

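The tin is now square to the gripper: body at (285,215), cap at (284,222). The pot at (172,22) is untouched. Going down.

Request:
step_arm --pt "0.35 -0.2 0 0 0 0 1" --pt "0 0 -2 0 0 0 1" --pt "0 0 -3.5 0 0 0 1" --pt "0 0 -3 0 0 0 1" --pt "0 0 -2 0 0 0 1"

```text
time: 22.85
position: [0.5431, -0.4358, 0.0997]
tool_rot: [-2.026, -2.398, 0.001]
ft_force: [-0.2, -0.1, -0.4]
grip_width: 0.997
grip_force: 0.0
```

Request:
step_arm --pt "0 0 -1.7 0 0 0 1" --pt "0 0 -1.5 0 0 0 1" --pt "0 0 -0.5 0 0 0 1" --pt "0 0 0 0 0 0 1" --pt "0 0 0 0 0 0 1"

```text
time: 23.27
position: [0.5446, -0.4371, 0.0664]
tool_rot: [2.027, 2.398, 0.0]
ft_force: [0.2, 0.4, 0.2]
grip_width: 0.998
grip_force: 0.0
```

Request:
step_arm --pt "0 0 0 0 0 0 0.7" --pt "0 0 0 0 0 0 0.6" --pt "0 0 0 0 0 0 0.45" --pt "0 0 0 0 0 0 0.45" --pt "0 0 0 0 0 0 0.45" --force 22

```text
time: 23.68
position: [0.5442, -0.4371, 0.0661]
tool_rot: [2.028, 2.398, -0.0]
ft_force: [0.1, -0.2, -0.1]
grip_width: 0.707
grip_force: 0.0
```

Request:
step_arm --pt "0 0 0 0 0 0 0.45" --pt "0 0 0 0 0 0 0.45" --pt "0 0 0 0 0 0 0.45" --pt "0 0 0 0 0 0 0.45" --pt "0 0 0 0 0 0 0.45"

```text
time: 24.1
position: [0.5448, -0.4368, 0.0659]
tool_rot: [2.027, 2.398, 0.001]
ft_force: [2.7, -0.2, 0.4]
grip_width: 0.57
grip_force: 22.0
```

Request:
step_arm --pt "0 0 1 0 0 0 0.45" --pt "0 0 3 0 0 0 0.45" --pt "0 0 4 0 0 0 0.45" --pt "0 0 3 0 0 0 0.45" --pt "-0.5 2.1 1 0 0 0 0.45"

```text
time: 24.52
position: [0.5393, -0.422, 0.191]
tool_rot: [2.03, 2.386, -0.004]
ft_force: [-0.5, -0.6, -2.8]
grip_width: 0.574
grip_force: 22.0
```

Request:
step_arm --pt "-0.5 3.8 0 0 0 0 0.45" --pt "-0.5 3.8 0 0 0 0 0.45" --pt "-0.5 3.8 0 0 0 0 0.45" --pt "-0.5 3.8 0 0 0 0 0.45" --pt "-0.5 3.8 0 0 0 0 0.45"

```text
time: 24.93
position: [0.5123, -0.2243, 0.1853]
tool_rot: [-2.028, -2.397, 0.003]
ft_force: [1.0, 0.3, -2.0]
grip_width: 0.574
grip_force: 22.0
```

Request:
step_arm --pt "-0.5 3.8 0 0 0 0 0.45" --pt "-0.5 3.8 0 0 0 0 0.45" --pt "-0.5 3.8 0 0 0 0 0.45" --pt "-0.5 3.8 0 0 0 0 0.45" --pt "-0.5 3.8 0 0 0 0 0.45"

```text
time: 25.35
position: [0.4874, -0.0346, 0.1854]
tool_rot: [-2.029, -2.398, 0.004]
ft_force: [0.7, 0.1, -2.9]
grip_width: 0.571
grip_force: 22.0
```

Request:
step_arm --pt "-0.6 3.8 0 0 0 0 0.45" --pt "-0.6 3.8 0 0 0 0 0.45" --pt "-0.6 3.8 0 0 0 0 0.45" --pt "-0.6 3.8 0 0 0 0 0.45" --pt "-0.6 3.8 0 0 0 0 0.45"

```text
time: 25.77
position: [0.4576, 0.1549, 0.1857]
tool_rot: [2.028, 2.397, -0.004]
ft_force: [1.2, 0.2, -2.4]
grip_width: 0.576
grip_force: 22.0
```

Request:
step_arm --pt "-0.6 3.8 0 0 0 0 0.45" --pt "-0.6 3.8 0 0 0 0 0.45" --pt "-0.6 3.2 0 0 0 0 0.45" --pt "-0.4 2 0 0 0 0 0.45" --pt "0 0.4 0 0 0 0 0.45"

```text
time: 26.18
position: [0.4341, 0.2904, 0.1858]
tool_rot: [-2.018, -2.404, -0.0]
ft_force: [-1.0, 0.5, -2.9]
grip_width: 0.574
grip_force: 22.0
```

Request:
step_arm --pt "0 0 -2 0 0 0 0.45" --pt "0 0 -4 0 0 0 0.45" --pt "0 0 -3 0 0 0 0.45" --pt "0 0 -2 0 0 0 0.45" --pt "0 0 -1 0 0 0 0.45"

```text
time: 26.6
position: [0.4353, 0.283, 0.0624]
tool_rot: [-2.029, -2.397, 0.01]
ft_force: [-0.0, -0.6, -2.0]
grip_width: 0.576
grip_force: 22.0
```

Request:
step_arm --pt "0 0 -0.5 0 0 0 0.45" --pt "0 0 -0.3 0 0 0 0.45" --pt "0 0 -0.1 0 0 0 0.45" --pt "0 0 0 0 0 0 0.45" --pt "0 0 0 0 0 0 0.45"

```text
time: 27.02
position: [0.4379, 0.2864, 0.0578]
tool_rot: [2.028, 2.398, 0.003]
ft_force: [-0.4, -0.8, -2.3]
grip_width: 0.575
grip_force: 22.0
```

Request:
step_arm --pt "0 0 0 0 0 0 0.45" --pt "0 0 0 0 0 0 0.45" --pt "0 0 0 0 0 0 0.45" --pt "0 0 0 0 0 0 0.45" --pt "0 0 0 0 0 0 0.45"

```text
time: 27.43
position: [0.4371, 0.2861, 0.0567]
tool_rot: [2.028, 2.399, 0.0]
ft_force: [-0.1, 0.6, -2.9]
grip_width: 0.575
grip_force: 22.0
```

Contact is expected at about 0.054.

Request:
step_arm --pt "0 0 -0.1 0 0 0 0.45" --pt "0 0 0 0 0 0 0.45" --pt "0 0 -0.1 0 0 0 0.45" --pt "0 0 0 0 0 0 0.45" --pt "0 0 0 0 0 0 0.45"

```text
time: 27.85
position: [0.4369, 0.286, 0.0545]
tool_rot: [-2.028, -2.399, 0.0]
ft_force: [0.1, -0.0, -3.6]
grip_width: 0.573
grip_force: 22.0
```

Request:
step_arm --pt "0 0 -0.1 0 0 0 0.45" --pt "0 0 0 0 0 0 0.45" --pt "0 0 0 0 0 0 0.45" --pt "0 0 0 0 0 0 0.45" --pt "0 0 0 0 0 0 0.45"

```text
time: 28.27
position: [0.4371, 0.2862, 0.0538]
tool_rot: [2.028, 2.399, 0.0]
ft_force: [-0.3, -0.7, 1.2]
grip_width: 0.575
grip_force: 22.0
```

Request:
step_arm --pt "0 0 0 0 0 0 0.65" --pt "0 0 0 0 0 0 0.8" --pt "0 0 0 0 0 0 1" --pt "0 0 0 0 0 0 1" --pt "0 0 0 0 0 0 1"

```text
time: 28.68
position: [0.4371, 0.2861, 0.0536]
tool_rot: [2.028, 2.399, 0.0]
ft_force: [0.2, -0.2, 0.2]
grip_width: 0.865
grip_force: 0.0
```

Request:
step_arm --pt "0 0 1 0 0 0 1" --pt "0 0 3 0 0 0 1" --pt "0 0 4 0 0 0 1" --pt "0 0 4 0 0 0 1" --pt "0 0 4 0 0 0 1"

```text
time: 29.1
position: [0.4363, 0.2864, 0.2158]
tool_rot: [-2.027, -2.4, 0.0]
ft_force: [0.7, -0.3, -0.3]
grip_width: 0.999
grip_force: 0.0
```

Request:
step_arm --pt "1.2 -2.9 2 0 0 -5 1" --pt "1.2 -2.9 2 0 0 -5 1" --pt "1.2 -2.9 2 0 0 -5 1" --pt "1.2 -2.9 2 0 0 -5 1" --pt "1.2 -2.9 2 0 0 -5 1"

```text
time: 29.52
position: [0.4971, 0.14, 0.3156]
tool_rot: [2.501, 1.897, 0.001]
ft_force: [1.2, 0.0, -0.1]
grip_width: 0.999
grip_force: 0.0
```

Request:
step_arm --pt "1.2 -2.9 2 0 0 -5 1" --pt "1.2 -2.9 0 0 0 -5 1" --pt "1.2 -2.9 0 0 0 -5 1" --pt "1.2 -2.9 0 0 0 -5 1" --pt "1 -2.5 0 0 0 -5 1"

```text
time: 29.93
position: [0.5556, -0.0022, 0.3344]
tool_rot: [2.855, 1.309, 0.001]
ft_force: [0.7, -0.1, 0.0]
grip_width: 0.998
grip_force: 0.0
```

Request:
step_arm --pt "0 0 0 0 0 0 1" --pt "0 0 0 0 0 0 1" --pt "0 0 0 0 0 0 1" --pt "0 0 0 0 0 0 1" --pt "0 0 0 0 0 0 1"

```text
time: 30.35
position: [0.5547, 0.0017, 0.3341]
tool_rot: [2.85, 1.321, 0.001]
ft_force: [-0.8, 0.4, -0.5]
grip_width: 1.0
grip_force: 0.0
```

```bash
python3 - <<'E'
from seg import *
s=ctrl.get_state()
im,d=snap('wrist','w5')
print({k:np.round(s[k],4).tolist() for k in('time','position','tool_rot','joint_positions')})
print('wheel',blob('wrist',d,s,(.57,.02),.050,.006,.09))
t,dt=snap('top','top2')
print('top wheel hidden?',blob('top',dt,None,(.57,.02),.05,.008,.09))
cv2.imwrite('pics/s2.png',np.vstack([cv2.resize(im,(400,300)),cv2.resize(ctrl.get_image('scene')[0],(400,300))])[:,:,::-1])
E
```

```text
{'time': 30.35, 'position': [0.5547, 0.0017, 0.3341], 'tool_rot': [2.8498, 1.3209, 0.0007], 'joint_positions': [0.7569, 0.1665, -0.9129, 1.4815, 0.132, 1.5572, -0.8537]}
wheel (array([570.3,  20.6,  65.1]), [[570.0, 21.0], [128.0, 128.0], 6.2], 0.0507, array([281., 158.]))
top wheel hidden? None
```

View pics/s2.png

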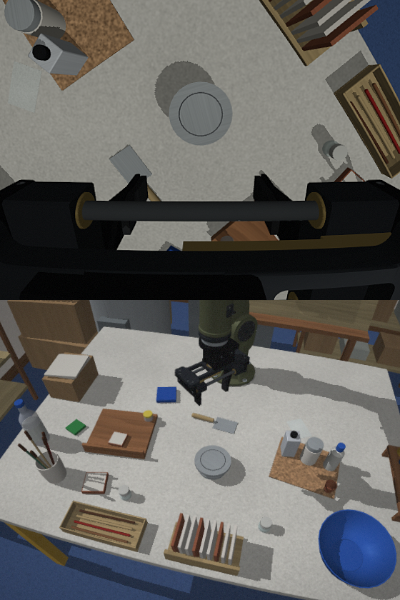

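The wheel is at (570.2, 20.8). The scene view shows all three containers upright on the mat at about (290,440) to (340,455), and the tile free on the board. Now the tile.

Request:
step_arm --pt "-0.12 -3.58 -1.2 0 0 -4.97 1" --pt "-0.12 -3.58 -1.2 0 0 -4.97 1" --pt "-0.12 -3.58 -1.2 0 0 -4.97 1" --pt "-0.12 -3.58 -1.2 0 0 -4.97 1" --pt "-0.12 -3.58 -1.2 0 0 -4.97 1"

```text
time: 30.92
position: [0.5488, -0.1803, 0.2733]
tool_rot: [3.069, 0.667, 0.0]
ft_force: [1.6, 0.5, -0.5]
grip_width: 0.998
grip_force: 0.0
```

Request:
step_arm --pt "-0.12 -3.58 -1.2 0 0 -4.97 1" --pt "-0.12 -3.58 -1.2 0 0 -4.97 1" --pt "-0.12 -3.58 -1.2 0 0 -4.97 1" --pt "-0.12 -3.58 -1.2 0 0 -4.97 1" --pt "-0.12 -3.58 -1.2 0 0 -4.97 1"

```text
time: 31.33
position: [0.5429, -0.3594, 0.2131]
tool_rot: [3.141, -0.009, 0.0]
ft_force: [1.1, 0.0, 0.3]
grip_width: 1.001
grip_force: 0.0
```

Request:
step_arm --pt "0 0 -4 0 0 0 1" --pt "0 0 -4 0 0 0 1" --pt "0 0 -3 0 0 0 1" --pt "0 0 -2 0 0 0 1" --pt "0 0 -1 0 0 0 1"

```text
time: 31.75
position: [0.541, -0.3566, 0.0697]
tool_rot: [-3.138, 0.003, 0.007]
ft_force: [-0.2, 0.0, -0.0]
grip_width: 1.0
grip_force: 0.0
```

Request:
step_arm --pt "0 0 0 0 0 0 1" --pt "0 0 0 0 0 0 1" --pt "0 0 0 0 0 0 1" --pt "0 0 0 0 0 0 1" --pt "0 0 0 0 0 0 1"

```text
time: 32.17
position: [0.5441, -0.3585, 0.0755]
tool_rot: [3.14, -0.004, 0.004]
ft_force: [0.1, 0.8, 0.7]
grip_width: 1.0
grip_force: 0.0
```

```bash
python3 - <<'E'
from seg import *
s=ctrl.get_state()
im,d=snap('wrist','w6')
print({k:np.round(s[k],4).tolist() for k in('time','position','tool_rot','joint_positions')})
print('tile',blob('wrist',d,s,(.543,-.356),.030,.004,.045))
E
```

```text
{'time': 32.1667, 'position': [0.5441, -0.3585, 0.0755], 'tool_rot': [3.1397, -0.0036, 0.0036], 'joint_positions': [0.9747, 0.4878, -0.5624, 1.5986, 0.2803, 1.1336, -1.227]}
tile (array([ 543.6, -356.7,   41.7]), [[543.7, -356.3], [60.0, 60.4], 89.7], 0.0307, array([279., 231.]))
```

Request:
step_arm --pt "0 0.2 -2 0 0 0 1" --pt "0 0 -1.5 0 0 0 1" --pt "0 0 -1 0 0 0 1" --pt "0 0 -0.4 0 0 0 1" --pt "0 0 0 0 0 0 1"

```text
time: 32.63
position: [0.542, -0.3555, 0.023]
tool_rot: [-3.14, 0.004, 0.004]
ft_force: [-0.9, -0.0, 0.0]
grip_width: 1.004
grip_force: 0.0
```

Request:
step_arm --pt "0 0 0 0 0 0 1" --pt "0 0 0 0 0 0 1" --pt "0 0 0 0 0 0 1" --pt "0 0 0 0 0 0 1" --pt "0 0 0 0 0 0 1"

```text
time: 33.05
position: [0.5433, -0.3561, 0.0251]
tool_rot: [3.141, -0.004, 0.001]
ft_force: [-0.2, 0.1, 0.5]
grip_width: 1.0
grip_force: 0.0
```

Request:
step_arm --pt "0 0 -0.2 0 0 0 1" --pt "0 0 -0.2 0 0 0 1" --pt "0 0 0 0 0 0 1" --pt "0 0 0 0 0 0 1" --pt "0 0 0 0 0 0 0.9"

```text
time: 33.47
position: [0.543, -0.3559, 0.0205]
tool_rot: [-3.142, 0.004, 0.0]
ft_force: [-0.5, 0.1, -0.1]
grip_width: 0.974
grip_force: 0.0
```

Request:
step_arm --pt "0 0 0 0 0 0 0.75" --pt "0 0 0 0 0 0 0.65" --pt "0 0 0 0 0 0 0.55" --pt "0 0 0 0 0 0 0.55" --pt "0 0 0 0 0 0 0.55" --force 20

```text
time: 33.88
position: [0.5431, -0.356, 0.0206]
tool_rot: [3.141, -0.004, 0.0]
ft_force: [-0.7, 1.1, -0.9]
grip_width: 0.683
grip_force: 20.0
```

Request:
step_arm --pt "0 0 0 0 0 0 0.55" --pt "0 0 0 0 0 0 0.55" --pt "0 0 0 0 0 0 0.55" --pt "0 0 0 0 0 0 0.55" --pt "0 0 0 0 0 0 0.55"

```text
time: 34.3
position: [0.5431, -0.356, 0.0206]
tool_rot: [3.141, -0.004, 0.0]
ft_force: [1.0, 0.0, 0.1]
grip_width: 0.691
grip_force: 20.0
```

Request:
step_arm --pt "0 0 1 0 0 0 0.55" --pt "0 0 2 0 0 0 0.55" --pt "0 0 3 0 0 0 0.55" --pt "0 0 3 0 0 0 0.55" --pt "0.2 1.7 1 0 0 0 0.55"

```text
time: 34.72
position: [0.546, -0.3441, 0.1258]
tool_rot: [3.135, -0.012, 0.008]
ft_force: [1.0, -1.8, 0.1]
grip_width: 0.688
grip_force: 20.0
```

Request:
step_arm --pt "0.25 3.6 0 0 0 0 0.55" --pt "0.25 3.6 0 0 0 0 0.55" --pt "0.25 3.6 0 0 0 0 0.55" --pt "0.25 3.6 0 0 0 0 0.55" --pt "0.25 3.6 0 0 0 0 0.55"

```text
time: 35.13
position: [0.5569, -0.156, 0.1206]
tool_rot: [-3.142, 0.003, 0.001]
ft_force: [1.1, 0.5, -0.0]
grip_width: 0.689
grip_force: 20.0
```

Request:
step_arm --pt "0.25 3.6 0 0 0 0 0.55" --pt "0.25 3.6 0 0 0 0 0.55" --pt "0.25 3.6 0 0 0 0 0.55" --pt "0.25 3.6 0 0 0 0 0.55" --pt "0.25 3.6 0 0 0 0 0.55"

```text
time: 35.55
position: [0.569, 0.0238, 0.1206]
tool_rot: [3.141, -0.002, -0.001]
ft_force: [-0.1, 0.7, -1.2]
grip_width: 0.689
grip_force: 20.0
```

Request:
step_arm --pt "0 0 0 0 0 0 0.55" --pt "0 0 -1.5 0 0 0 0.55" --pt "0 0 -1.5 0 0 0 0.55" --pt "0 0 0 0 0 0 0.55" --pt "0 0 0 0 0 0 0.55"

```text
time: 35.97
position: [0.5688, 0.0215, 0.09]
tool_rot: [-3.141, 0.002, 0.004]
ft_force: [0.0, -0.8, -1.0]
grip_width: 0.687
grip_force: 20.0
```

Request:
step_arm --pt "0 0 0 0 0 0 0.55" --pt "0 0 0 0 0 0 0.55" --pt "0 0 0 0 0 0 0.55" --pt "0 0 0 0 0 0 0.55" --pt "0 0 0 0 0 0 0.55"

```text
time: 36.38
position: [0.5703, 0.021, 0.0911]
tool_rot: [3.141, -0.004, 0.001]
ft_force: [0.1, -0.3, -0.9]
grip_width: 0.685
grip_force: 20.0
```

```bash
python3 - <<'E'
from seg import *
s=ctrl.get_state()
im,d=snap('wrist','w7')
print({k:np.round(s[k],4).tolist() for k in('time','position','tool_rot','joint_positions')})
z=s['position'][2]+.0095
print('tile',blob('wrist',d,s,s['position'][:2],z,.005,.045))
E
```

```text
{'time': 36.3833, 'position': [0.5703, 0.021, 0.0911], 'tool_rot': [3.1414, -0.0041, 0.0011], 'joint_positions': [0.5545, 0.3458, -0.7498, 1.786, 0.261, 1.111, -1.8562]}
tile (array([579. ,  22.1,  39.4]), [[581.9, 22.1], [78.9, 40.1], 89.8], 0.1012, array([279., 248.]))
```

View pics/w7.png

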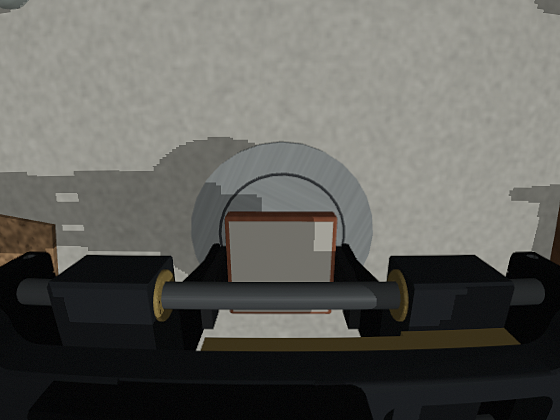

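The tile is held level: edges at columns 228 to 336, front edge at row 214, over the disc. Lowering.

Request:
step_arm --pt "-0.1 0 -1.5 0 0 0 0.55" --pt "0 0 -1 0 0 0 0.55" --pt "0 0 -0.6 0 0 0 0.55" --pt "0 0 -0.4 0 0 0 0.55" --pt "0 0 0 0 0 0 0.55"

```text
time: 36.85
position: [0.5683, 0.021, 0.0545]
tool_rot: [-3.141, 0.004, 0.003]
ft_force: [-0.1, -0.1, -1.0]
grip_width: 0.687
grip_force: 20.0
```

Request:
step_arm --pt "0 0 0 0 0 0 0.55" --pt "0 0 0 0 0 0 0.55" --pt "0 0 0 0 0 0 0.55" --pt "0 0 -0.1 0 0 0 0.55" --pt "0 0 0 0 0 0 0.55"

```text
time: 37.27
position: [0.5692, 0.021, 0.0548]
tool_rot: [3.141, -0.004, 0.001]
ft_force: [0.2, -0.2, -0.5]
grip_width: 0.685
grip_force: 20.0
```

Request:
step_arm --pt "0 0 -0.1 0 0 0 0.55" --pt "0 0 0 0 0 0 0.55" --pt "0 0 0 0 0 0 0.55" --pt "0 0 0 0 0 0 0.55" --pt "0 0 0 0 0 0 0.55"

```text
time: 37.68
position: [0.569, 0.0211, 0.0536]
tool_rot: [3.142, -0.004, -0.0]
ft_force: [0.3, 0.4, -0.9]
grip_width: 0.687
grip_force: 20.0
```

Request:
step_arm --pt "0 0 -0.1 0 0 0 0.55" --pt "0 0 0 0 0 0 0.55" --pt "0 0 0 0 0 0 0.55" --pt "0 0 0 0 0 0 0.55" --pt "0 0 0 0 0 0 0.55"

```text
time: 38.1
position: [0.5691, 0.0211, 0.0526]
tool_rot: [3.142, -0.004, 0.0]
ft_force: [-0.3, 0.3, -0.6]
grip_width: 0.684
grip_force: 20.0
```

Request:
step_arm --pt "0 0 -0.05 0 0 0 0.55" --pt "0 0 0 0 0 0 0.55" --pt "0 0 0 0 0 0 0.55" --pt "0 0 0 0 0 0 0.55" --pt "0 0 0 0 0 0 0.55"

```text
time: 38.52
position: [0.5691, 0.0211, 0.0526]
tool_rot: [3.141, -0.004, 0.0]
ft_force: [-1.9, -1.4, 6.0]
grip_width: 0.686
grip_force: 20.0
```

Request:
step_arm --pt "0 0 0 0 0 0 0.78" --pt "0 0 0 0 0 0 0.9" --pt "0 0 0 0 0 0 1" --pt "0 0 0 0 0 0 1" --pt "0 0 0 0 0 0 1"

```text
time: 38.93
position: [0.5689, 0.021, 0.0518]
tool_rot: [-3.142, 0.004, 0.0]
ft_force: [0.0, 1.1, -0.8]
grip_width: 0.958
grip_force: 0.0
```

Request:
step_arm --pt "0 0 1 0 0 0 1" --pt "0 0 4 0 0 0 1" --pt "0 0 4 0 0 0 1" --pt "0 0 4 0 0 0 1" --pt "-1 0 4 0 0 0 1"

```text
time: 39.35
position: [0.5598, 0.0212, 0.2247]
tool_rot: [-3.141, 0.003, -0.002]
ft_force: [0.6, -1.9, 0.5]
grip_width: 0.997
grip_force: 0.0
```

Request:
step_arm --pt "-2 0 4 0 0 0 1" --pt "0 0 4 0 0 0 1" --pt "0 0 2 0 0 0 1" --pt "0 0 0 0 0 0 1" --pt "0 0 0 0 0 0 1"

```text
time: 39.77
position: [0.5409, 0.0214, 0.3212]
tool_rot: [3.141, -0.003, 0.005]
ft_force: [0.2, 0.3, -0.3]
grip_width: 1.0
grip_force: 0.0
```

```bash
python3 - <<'E'
from seg import *
s=ctrl.get_state()
im,d=snap('wrist','w8')
print({k:np.round(s[k],4).tolist() for k in('time','position','tool_rot','joint_positions')})
print('tile',blob('wrist',d,s,(.57,.021),.062,.004,.06))
print('wheel',blob('wrist',d,s,(.57,.02),.050,.006,.09))
E
```

```text
{'time': 39.7667, 'position': [0.5409, 0.0214, 0.3212], 'tool_rot': [3.1408, -0.0031, 0.0052], 'joint_positions': [0.6492, 0.1093, -0.797, 1.5408, 0.0795, 1.5212, -1.7213]}
tile (array([568.4,  21.6,  40.8]), [[568.2, 21.6], [59.9, 57.6], 89.9], 0.0627, array([281., 160.]))
wheel (array([570.5,  20.4,  65. ]), [[570.4, 20.1], [128.9, 128.3], 43.2], 0.0505, array([281., 156.]))
```

The tile lies flat, about 2 mm from the disc's centre. Now I'll return the tin.

Request:
step_arm --pt "-0.74 1.89 0 0 0 7.1 1" --pt "-0.74 1.89 -1 0 0 7.1 1" --pt "-0.74 1.89 -1 0 0 7.1 1" --pt "-0.74 1.89 -1 0 0 7.1 1" --pt "-0.74 1.89 -1 0 0 7.1 1"

```text
time: 40.23
position: [0.5019, 0.1162, 0.277]
tool_rot: [-2.989, -0.963, 0.005]
ft_force: [1.1, 0.2, -0.3]
grip_width: 1.002
grip_force: 0.0
```

Request:
step_arm --pt "-0.74 1.89 -1 0 0 7.1 1" --pt "-0.74 1.89 -1 0 0 7.1 1" --pt "-0.74 1.89 -1 0 0 7.1 1" --pt "-0.74 1.89 -1 0 0 7.1 1" --pt "-0.74 1.89 -1 0 0 7.1 1"

```text
time: 40.65
position: [0.4647, 0.2104, 0.2271]
tool_rot: [-2.553, -1.829, 0.005]
ft_force: [0.1, 0.3, -0.3]
grip_width: 1.001
grip_force: 0.0
```

Request:
step_arm --pt "-0.74 1.89 -1 0 0 7.1 1" --pt "-0.74 1.89 -1 0 0 7.1 1" --pt "-0.74 1.89 0 0 0 7.1 1" --pt "-0.74 1.89 0 0 0 7.1 1" --pt "0 0 0 0 0 0 1"

```text
time: 41.07
position: [0.4329, 0.2896, 0.2078]
tool_rot: [-2.018, -2.402, 0.002]
ft_force: [-1.0, 1.1, 0.2]
grip_width: 1.0
grip_force: 0.0
```

Request:
step_arm --pt "0 0 0 0 0 0 1" --pt "0 0 0 0 0 0 1" --pt "0 0 0 0 0 0 1" --pt "0 0 0 0 0 0 1" --pt "0 0 0 0 0 0 1"

```text
time: 41.48
position: [0.4373, 0.2847, 0.2092]
tool_rot: [2.037, 2.391, -0.0]
ft_force: [-0.4, 0.1, -0.0]
grip_width: 1.001
grip_force: 0.0
```

```bash
python3 - <<'E'
from seg import *
s=ctrl.get_state()
im,d=snap('wrist','w9')
print({k:np.round(s[k],4).tolist() for k in('time','position','tool_rot','joint_positions')})
print('yaw',np.degrees(2*np.arctan2(s['tool_rot'][1],s['tool_rot'][0]))-90)
print('tin',blob('wrist',d,s,(.437,.286),.102,.004,.045))
print('jar',blob('wrist',d,s,(.452,.368),.101,.004,.045))
E
```

```text
{'time': 41.4833, 'position': [0.4373, 0.2847, 0.2092], 'tool_rot': [2.0372, 2.3911, -0.0005], 'joint_positions': [0.4056, 0.1738, -1.123, 1.7557, 0.1623, 1.3135, -0.5936]}
yaw 9.139815509537513
tin (array([436.6, 288. ,  33.4]), [[436.7, 288.1], [49.6, 48.6], 9.2], 0.1022, array([281., 206.]))
jar (array([451.7, 367.1,  29.9]), [[451.7, 367.6], [57.7, 57.4], 9.3], 0.1013, array([312., 121.]))
```

Request:
step_arm --pt "0 0.14 -2 0 0 0 1" --pt "0 0 -4 0 0 0 1" --pt "0 0 -4 0 0 0 1" --pt "0 0 -3 0 0 0 1" --pt "0 0 -1.5 0 0 0 1"

```text
time: 41.95
position: [0.4348, 0.285, 0.0604]
tool_rot: [-2.034, -2.391, 0.008]
ft_force: [-0.2, -0.1, -0.2]
grip_width: 0.998
grip_force: 0.0
```

Request:
step_arm --pt "0 0 -0.6 0 0 0 1" --pt "0 0 -0.3 0 0 0 1" --pt "0 0 0 0 0 0 1" --pt "0 0 0 0 0 0 1" --pt "0 0 0 0 0 0 1"

```text
time: 42.37
position: [0.4379, 0.2876, 0.0568]
tool_rot: [2.034, 2.392, 0.004]
ft_force: [-0.2, -0.0, 0.4]
grip_width: 1.005
grip_force: 0.0
```

Request:
step_arm --pt "0 0 0 0 0 0 0.7" --pt "0 0 0 0 0 0 0.6" --pt "0 0 0 0 0 0 0.45" --pt "0 0 0 0 0 0 0.45" --pt "0 0 0 0 0 0 0.45" --force 22

```text
time: 42.78
position: [0.4369, 0.287, 0.0555]
tool_rot: [2.035, 2.393, 0.0]
ft_force: [-0.8, -1.0, -0.3]
grip_width: 0.706
grip_force: 0.0
```

Request:
step_arm --pt "0 0 0 0 0 0 0.45" --pt "0 0 0 0 0 0 0.45" --pt "0 0 0 0 0 0 0.45" --pt "0 0 0 0 0 0 0.45" --pt "0 0 0 0 0 0 0.45"

```text
time: 43.2
position: [0.4369, 0.2871, 0.0553]
tool_rot: [2.035, 2.394, 0.0]
ft_force: [0.5, 0.7, -0.2]
grip_width: 0.577
grip_force: 22.0
```

Request:
step_arm --pt "0 0 1 0 0 0 0.45" --pt "0 0 3 0 0 0 0.45" --pt "0 0 4 0 0 0 0.45" --pt "0 0 3.5 0 0 0 0.45" --pt "0.5 -2 1 0 0 0 0.45"

```text
time: 43.62
position: [0.4416, 0.2737, 0.1862]
tool_rot: [2.026, 2.401, 0.014]
ft_force: [0.5, 1.9, -1.2]
grip_width: 0.572
grip_force: 22.0
```

Request:
step_arm --pt "0.6 -3.8 0 0 0 0 0.45" --pt "0.6 -3.8 0 0 0 0 0.45" --pt "0.6 -3.8 0 0 0 0 0.45" --pt "0.6 -3.8 0 0 0 0 0.45" --pt "0.6 -3.8 0 0 0 0 0.45"

```text
time: 44.03
position: [0.4712, 0.0754, 0.1808]
tool_rot: [2.033, 2.393, -0.001]
ft_force: [1.5, -0.6, -1.9]
grip_width: 0.575
grip_force: 22.0
```

Request:
step_arm --pt "0.6 -3.8 0 0 0 0 0.45" --pt "0.6 -3.8 0 0 0 0 0.45" --pt "0.6 -3.8 0 0 0 0 0.45" --pt "0.6 -3.8 0 0 0 0 0.45" --pt "0.6 -3.8 0 0 0 0 0.45"

```text
time: 44.45
position: [0.5014, -0.1144, 0.1807]
tool_rot: [2.034, 2.394, -0.001]
ft_force: [1.9, -0.6, -2.8]
grip_width: 0.573
grip_force: 22.0
```

Request:
step_arm --pt "0.6 -3.8 0 0 0 0 0.45" --pt "0.6 -3.8 0 0 0 0 0.45" --pt "0.6 -3.8 0 0 0 0 0.45" --pt "0.6 -3.8 0 0 0 0 0.45" --pt "0.6 -3.8 0 0 0 0 0.45"

```text
time: 44.87
position: [0.5314, -0.3044, 0.1804]
tool_rot: [-2.034, -2.393, -0.0]
ft_force: [1.2, 0.5, -2.2]
grip_width: 0.569
grip_force: 22.0
```

Request:
step_arm --pt "0.6 -3.8 0 0 0 0 0.45" --pt "0.4 -3.8 0 0 0 0 0.45" --pt "0.3 -3.2 0 0 0 0 0.45" --pt "0 -2 0 0 0 0 0.45" --pt "0 -0.5 0 0 0 0 0.45"

```text
time: 45.28
position: [0.5424, -0.4414, 0.1791]
tool_rot: [-2.042, -2.387, 0.002]
ft_force: [-0.6, -1.3, -3.2]
grip_width: 0.568
grip_force: 22.0
```

Request:
step_arm --pt "0 0 -2 0 0 0 0.45" --pt "0 0 -3 0 0 0 0.45" --pt "0 0 -2 0 0 0 0.45" --pt "0 0 0 0 0 0 0.45" --pt "0 0 0 0 0 0 0.45"

```text
time: 45.7
position: [0.5441, -0.4345, 0.1094]
tool_rot: [-2.031, -2.392, -0.001]
ft_force: [-0.2, -0.4, -1.6]
grip_width: 0.573
grip_force: 22.0
```

Request:
step_arm --pt "0 0 0 0 0 0 0.45" --pt "0 0 0 0 0 0 0.45" --pt "0 0 0 0 0 0 0.45" --pt "0 0 0 0 0 0 0.45" --pt "0 0 0 0 0 0 0.45"

```text
time: 46.12
position: [0.5452, -0.4362, 0.1113]
tool_rot: [2.034, 2.393, -0.0]
ft_force: [1.0, 0.5, -2.4]
grip_width: 0.571
grip_force: 22.0
```

Request:
step_arm --pt "0 0 -1.5 0 0 0 0.45" --pt "0 0 -1.3 0 0 0 0.45" --pt "0 0 -0.8 0 0 0 0.45" --pt "0 0 -0.4 0 0 0 0.45" --pt "0 0 0 0 0 0 0.45"

```text
time: 46.53
position: [0.5439, -0.4353, 0.0685]
tool_rot: [-2.033, -2.392, -0.0]
ft_force: [-0.4, -0.8, -2.2]
grip_width: 0.571
grip_force: 22.0
```

Request:
step_arm --pt "0 0 0 0 0 0 0.45" --pt "0 0 0 0 0 0 0.45" --pt "0 0 0 0 0 0 0.45" --pt "0 0 -0.1 0 0 0 0.45" --pt "0 0 0 0 0 0 0.45"

```text
time: 46.95
position: [0.5449, -0.436, 0.0694]
tool_rot: [2.034, 2.393, 0.0]
ft_force: [-0.9, 0.6, -3.4]
grip_width: 0.576
grip_force: 22.0
```

Request:
step_arm --pt "0 0 -0.1 0 0 0 0.45" --pt "0 0 0 0 0 0 0.45" --pt "0 0 0 0 0 0 0.45" --pt "0 0 0 0 0 0 0.45" --pt "0 0 0 0 0 0 0.45"

```text
time: 47.37
position: [0.5448, -0.436, 0.0684]
tool_rot: [2.035, 2.394, 0.0]
ft_force: [0.2, -1.0, -2.6]
grip_width: 0.576
grip_force: 22.0
```

Request:
step_arm --pt "0 0 -0.1 0 0 0 0.45" --pt "0 0 0 0 0 0 0.45" --pt "0 0 0 0 0 0 0.45" --pt "0 0 0 0 0 0 0.45" --pt "0 0 0 0 0 0 0.45"

```text
time: 47.78
position: [0.5448, -0.4359, 0.0674]
tool_rot: [2.035, 2.394, 0.0]
ft_force: [-0.1, 0.4, -2.6]
grip_width: 0.575
grip_force: 22.0
```

Request:
step_arm --pt "0 0 -0.05 0 0 0 0.45" --pt "0 0 0 0 0 0 0.45" --pt "0 0 0 0 0 0 0.45" --pt "0 0 0 0 0 0 0.45" --pt "0 0 0 0 0 0 0.45"

```text
time: 48.2
position: [0.5448, -0.436, 0.0673]
tool_rot: [2.035, 2.393, -0.0]
ft_force: [-0.7, 0.2, 2.2]
grip_width: 0.573
grip_force: 22.0
```

The tin is down. Next, the jar from the mat.

Request:
step_arm --pt "0 0 0 0 0 0 0.65" --pt "0 0 0 0 0 0 0.8" --pt "0 0 0 0 0 0 1" --pt "0 0 0 0 0 0 1" --pt "0 0 0 0 0 0 1"

```text
time: 48.62
position: [0.5449, -0.436, 0.0668]
tool_rot: [2.035, 2.394, 0.0]
ft_force: [-0.0, -0.3, 0.0]
grip_width: 0.865
grip_force: 0.0
```

Request:
step_arm --pt "0 0 1 0 0 0 1" --pt "0 0 3 0 0 0 1" --pt "0 0 4 0 0 0 1" --pt "0 0 4 0 0 0 1" --pt "0 0 3 0 0 0 1"

```text
time: 49.03
position: [0.5457, -0.4361, 0.2215]
tool_rot: [2.032, 2.391, 0.001]
ft_force: [0.4, 0.3, 0.9]
grip_width: 0.998
grip_force: 0.0
```

Request:
step_arm --pt "-0.46 4 0 0 0 -1 1" --pt "-0.46 4 0 0 0 -1 1" --pt "-0.46 4 0 0 0 -1 1" --pt "-0.46 4 0 0 0 -1 1" --pt "-0.46 4 0 0 0 -1 1"

```text
time: 49.45
position: [0.5215, -0.234, 0.2177]
tool_rot: [2.137, 2.301, -0.0]
ft_force: [1.7, 0.8, 0.9]
grip_width: 0.996
grip_force: 0.0
```

Request:
step_arm --pt "-0.46 4 0 0 0 -1 1" --pt "-0.46 4 0 0 0 -1 1" --pt "-0.46 4 0 0 0 -1 1" --pt "-0.46 4 0 0 0 -1 1" --pt "-0.46 4 0 0 0 -0.3 1"

```text
time: 49.87
position: [0.4984, -0.0339, 0.2177]
tool_rot: [2.221, 2.219, -0.0]
ft_force: [0.2, 0.4, 1.4]
grip_width: 1.0
grip_force: 0.0
```

Request:
step_arm --pt "-0.46 4 0 0 0 0 1" --pt "-0.46 4 0 0 0 0 1" --pt "-0.46 4 0 0 0 0 1" --pt "-0.46 4 0 0 0 0 1" --pt "-0.46 4 0 0 0 0 1"

```text
time: 50.28
position: [0.4753, 0.166, 0.2179]
tool_rot: [2.22, 2.219, 0.001]
ft_force: [0.5, -0.2, 0.1]
grip_width: 0.999
grip_force: 0.0
```

Request:
step_arm --pt "-0.46 4 0 0 0 0 1" --pt "-0.46 4 0 0 0 0 1" --pt "-0.46 4 0 0 0 0 1" --pt "-0.46 4 0 0 0 0 1" --pt "-0.46 4 0 0 0 0 1"

```text
time: 50.7
position: [0.4527, 0.3658, 0.2176]
tool_rot: [2.222, 2.219, 0.001]
ft_force: [1.4, -0.1, 0.7]
grip_width: 0.996
grip_force: 0.0
```

Request:
step_arm --pt "0 0.4 0 0 0 0 1" --pt "0 0 0 0 0 0 1" --pt "0 0 0 0 0 0 1" --pt "0 0 0 0 0 0 1" --pt "0 0 0 0 0 0 1"

```text
time: 51.12
position: [0.4542, 0.3659, 0.217]
tool_rot: [2.225, 2.215, -0.0]
ft_force: [0.3, -0.3, 0.7]
grip_width: 1.001
grip_force: 0.0
```

Request:
step_arm --pt "-0.2 0.2 -2 0 0 0 1" --pt "0 0 -4 0 0 0 1" --pt "0 0 -4 0 0 0 1" --pt "0 0 -4 0 0 0 1" --pt "0 0 -1.5 0 0 0 1"

```text
time: 51.53
position: [0.4498, 0.3652, 0.0569]
tool_rot: [2.225, 2.217, -0.012]
ft_force: [-0.0, -1.2, -0.2]
grip_width: 1.004
grip_force: 0.0
```

Request:
step_arm --pt "0 0 -0.8 0 0 0 1" --pt "0 0 -0.5 0 0 0 1" --pt "0 0 0 0 0 0 1" --pt "0 0 0 0 0 0 1" --pt "0 0 0 0 0 0 1"

```text
time: 51.95
position: [0.4519, 0.3711, 0.0509]
tool_rot: [2.222, 2.22, 0.005]
ft_force: [-0.2, -0.5, -0.2]
grip_width: 0.998
grip_force: 0.0
```

Request:
step_arm --pt "0 0 0 0 0 0 0.8" --pt "0 0 0 0 0 0 0.7" --pt "0 0 0 0 0 0 0.6" --pt "0 0 0 0 0 0 0.6" --pt "0 0 0 0 0 0 0.6"

```text
time: 52.37
position: [0.4515, 0.3702, 0.0492]
tool_rot: [2.222, 2.22, 0.002]
ft_force: [0.3, 0.3, 1.7]
grip_width: 0.728
grip_force: 21.9
```

Request:
step_arm --pt "0 0 0 0 0 0 0.6" --pt "0 0 0 0 0 0 0.6" --pt "0 0 0 0 0 0 0.6" --pt "0 0 0 0 0 0 0.6" --pt "0 0 0 0 0 0 0.6"

```text
time: 52.78
position: [0.4515, 0.3703, 0.0492]
tool_rot: [2.222, 2.22, 0.002]
ft_force: [2.9, 0.5, 2.2]
grip_width: 0.724
grip_force: 21.9
```

Request:
step_arm --pt "0 0 1 0 0 0 0.6" --pt "0 0 3 0 0 0 0.6" --pt "0 0 4 0 0 0 0.6" --pt "0 0 3.5 0 0 0 0.6" --pt "0.5 -2.1 1 0 0 0 0.6"

```text
time: 53.2
position: [0.4534, 0.3559, 0.1796]
tool_rot: [-2.211, -2.226, -0.012]
ft_force: [0.6, 1.6, -1.1]
grip_width: 0.724
grip_force: 21.9
```

Request:
step_arm --pt "0.5 -3.8 0 0 0 0 0.6" --pt "0.5 -3.8 0 0 0 0 0.6" --pt "0.5 -3.8 0 0 0 0 0.6" --pt "0.5 -3.8 0 0 0 0 0.6" --pt "0.5 -3.8 0 0 0 0 0.6"

```text
time: 53.62
position: [0.4789, 0.1575, 0.1731]
tool_rot: [-2.22, -2.221, 0.004]
ft_force: [0.5, 0.2, -2.8]
grip_width: 0.722
grip_force: 21.9
```

Request:
step_arm --pt "0.5 -3.8 0 0 0 0 0.6" --pt "0.5 -3.8 0 0 0 0 0.6" --pt "0.5 -3.8 0 0 0 0 0.6" --pt "0.5 -3.8 0 0 0 0 0.6" --pt "0.5 -3.8 0 0 0 0 0.6"

```text
time: 54.03
position: [0.5042, -0.032, 0.1734]
tool_rot: [-2.22, -2.22, 0.003]
ft_force: [1.5, -0.7, -2.7]
grip_width: 0.722
grip_force: 21.9
```

Request:
step_arm --pt "0.5 -3.8 0 0 0 0 0.6" --pt "0.5 -3.8 0 0 0 0 0.6" --pt "0.5 -3.8 0 0 0 0 0.6" --pt "0.5 -3.8 0 0 0 0 0.6" --pt "0.5 -3.8 0 0 0 0 0.6"

```text
time: 54.45
position: [0.5295, -0.2216, 0.1732]
tool_rot: [-2.219, -2.219, 0.001]
ft_force: [0.6, 0.1, -2.1]
grip_width: 0.724
grip_force: 21.9
```

Request:
step_arm --pt "0.6 -3 0 0 0 0 0.6" --pt "0 -1.5 0 0 0 0 0.6" --pt "0 -0.5 0 0 0 0 0.6" --pt "0 0 -1.5 0 0 0 0.6" --pt "0 0 -1.5 0 0 0 0.6"

```text
time: 54.87
position: [0.5372, -0.2687, 0.144]
tool_rot: [-2.22, -2.222, -0.003]
ft_force: [-0.2, 0.2, -3.5]
grip_width: 0.723
grip_force: 21.9
```

Request:
step_arm --pt "0 0 -2 0 0 0 0.6" --pt "0 0 -2 0 0 0 0.6" --pt "0 0 -1.5 0 0 0 0.6" --pt "0 0 0 0 0 0 0.6" --pt "0 0 0 0 0 0 0.6"

```text
time: 55.28
position: [0.5361, -0.2683, 0.0884]
tool_rot: [-2.217, -2.221, -0.0]
ft_force: [0.7, 0.1, -3.2]
grip_width: 0.723
grip_force: 21.9
```

Request:
step_arm --pt "0 0 0 0 0 0 0.6" --pt "0 0 0 0 0 0 0.6" --pt "0 0 0 0 0 0 0.6" --pt "0 0 0 0 0 0 0.6" --pt "0 0 0 0 0 0 0.6"

```text
time: 55.7
position: [0.5371, -0.2711, 0.0895]
tool_rot: [2.222, 2.22, 0.0]
ft_force: [-0.6, 0.1, -3.1]
grip_width: 0.724
grip_force: 21.9
```

Request:
step_arm --pt "0 0 -1.2 0 0 0 0.6" --pt "0 0 -0.8 0 0 0 0.6" --pt "0 0 -0.5 0 0 0 0.6" --pt "0 0 0 0 0 0 0.6" --pt "0 0 0 0 0 0 0.6"

```text
time: 56.12
position: [0.5364, -0.2706, 0.0631]
tool_rot: [-2.221, -2.22, 0.0]
ft_force: [-0.1, 0.8, -2.3]
grip_width: 0.725
grip_force: 21.9
```

Request:
step_arm --pt "0 0 -0.1 0 0 0 0.6" --pt "0 0 0 0 0 0 0.6" --pt "0 0 -0.1 0 0 0 0.6" --pt "0 0 0 0 0 0 0.6" --pt "0 0 0 0 0 0 0.6"

```text
time: 56.53
position: [0.5368, -0.271, 0.0619]
tool_rot: [2.222, 2.221, -0.0]
ft_force: [0.4, -0.3, -2.6]
grip_width: 0.726
grip_force: 21.9
```

Request:
step_arm --pt "0 0 -0.1 0 0 0 0.6" --pt "0 0 0 0 0 0 0.6" --pt "0 0 0 0 0 0 0.6" --pt "0 0 0 0 0 0 0.6" --pt "0 0 0 0 0 0 0.6"

```text
time: 56.95
position: [0.537, -0.2711, 0.0612]
tool_rot: [2.222, 2.22, 0.0]
ft_force: [-1.1, -0.8, 0.3]
grip_width: 0.723
grip_force: 21.9
```

The jar is down. Finally the bottle.

Request:
step_arm --pt "0 0 0 0 0 0 0.8" --pt "0 0 0 0 0 0 0.9" --pt "0 0 0 0 0 0 1" --pt "0 0 0 0 0 0 1" --pt "0 0 0 0 0 0 1"

```text
time: 57.37
position: [0.5369, -0.271, 0.0609]
tool_rot: [2.222, 2.221, 0.0]
ft_force: [0.1, -0.1, -0.3]
grip_width: 0.974
grip_force: 0.0
```

Request:
step_arm --pt "0 0 1 0 0 0 1" --pt "0 0 3 0 0 0 1" --pt "0 0 4 0 0 0 1" --pt "0 0 4 0 0 0 1" --pt "0 0 4 0 0 0 1"

```text
time: 57.78
position: [0.5366, -0.2705, 0.2234]
tool_rot: [2.221, 2.221, 0.0]
ft_force: [1.0, -0.7, -0.2]
grip_width: 1.0
grip_force: 0.0
```

Request:
step_arm --pt "-0.39 4 0.2 0 0 0 1" --pt "-0.39 4 0 0 0 0 1" --pt "-0.39 4 0 0 0 0 1" --pt "-0.39 4 0 0 0 0 1" --pt "-0.39 4 0 0 0 0 1"

```text
time: 58.2
position: [0.5169, -0.0689, 0.2237]
tool_rot: [2.221, 2.22, -0.0]
ft_force: [1.1, 0.3, -0.4]
grip_width: 0.999
grip_force: 0.0
```

Request:
step_arm --pt "-0.39 4 0 0 0 0 1" --pt "-0.39 4 0 0 0 0 1" --pt "-0.39 4 0 0 0 0 1" --pt "-0.39 4 0 0 0 0 1" --pt "-0.39 4 0 0 0 0 1"

```text
time: 58.62
position: [0.4973, 0.131, 0.2239]
tool_rot: [2.22, 2.219, 0.0]
ft_force: [0.9, -0.0, -0.1]
grip_width: 0.997
grip_force: 0.0
```

Request:
step_arm --pt "-0.39 4 0 0 0 0 1" --pt "-0.39 4 0 0 0 0 1" --pt "-0.39 4 0 0 0 0 1" --pt "-0.39 4 0 0 0 0 1" --pt "-0.39 4 0 0 0 0 1"

```text
time: 59.03
position: [0.478, 0.3308, 0.2236]
tool_rot: [2.222, 2.219, 0.001]
ft_force: [0.7, -0.4, 2.0]
grip_width: 1.0
grip_force: 0.0
```

Request:
step_arm --pt "-0.39 4 0 0 0 0 1" --pt "-0.39 4 0 0 0 0 1" --pt "-0.39 4 0 0 0 0 1" --pt "0 0 0 0 0 0 1" --pt "0 0 0 0 0 0 1"

```text
time: 59.45
position: [0.4633, 0.4529, 0.2232]
tool_rot: [-2.212, -2.227, -0.0]
ft_force: [-0.6, 0.0, -0.5]
grip_width: 0.998
grip_force: 0.0
```

Request:
step_arm --pt "0 0 0 0 0 0 1" --pt "0 0 0 0 0 0 1" --pt "0 0 0 0 0 0 1" --pt "0 0 0 0 0 0 1" --pt "0 0 0 0 0 0 1"

```text
time: 59.87
position: [0.4677, 0.4476, 0.2232]
tool_rot: [2.224, 2.217, 0.0]
ft_force: [0.1, 0.1, 0.6]
grip_width: 1.002
grip_force: 0.0
```

```bash
python3 - <<'E'
from seg import *
s=ctrl.get_state()
im,d=snap('wrist','w10')
print({k:np.round(s[k],4).tolist() for k in('time','position','tool_rot','joint_positions')})
print('cap',blob('wrist',d,s,(.4666,.449),.131,.006,.045))
E
```

```text
{'time': 59.8667, 'position': [0.4677, 0.4476, 0.2232], 'tool_rot': [2.2243, 2.2173, 0.0005], 'joint_positions': [-0.0482, 0.5204, -1.0699, 1.4301, 0.4555, 1.4557, -1.1153]}
cap (array([466.1, 450.5,  14.2]), [[466.2, 450.7], [27.3, 26.2], 89.8], 0.1313, array([279., 212.]))
```

Request:
step_arm --pt "-0.1 0.15 -2 0 0 0 1" --pt "0 0 -4 0 0 0 1" --pt "0 0 -4 0 0 0 1" --pt "0 0 -3 0 0 0 1" --pt "0 0 -1.5 0 0 0 1"

```text
time: 60.33
position: [0.4646, 0.4477, 0.0735]
tool_rot: [2.223, 2.22, -0.009]
ft_force: [-1.3, -0.0, 0.4]
grip_width: 0.998
grip_force: 0.0
```

Request:
step_arm --pt "0 0 -0.5 0 0 0 1" --pt "0 0 -0.4 0 0 0 1" --pt "0 0 0 0 0 0 1" --pt "0 0 0 0 0 0 1" --pt "0 0 0 0 0 0 1"

```text
time: 60.75
position: [0.4664, 0.4517, 0.0709]
tool_rot: [2.222, 2.221, 0.005]
ft_force: [0.6, -0.7, -0.6]
grip_width: 1.002
grip_force: 0.0
```

Request:
step_arm --pt "0 0 0 0 0 0 0.7" --pt "0 0 0 0 0 0 0.6" --pt "0 0 0 0 0 0 0.5" --pt "0 0 0 0 0 0 0.4" --pt "0 0 0 0 0 0 0.4" --force 20

```text
time: 61.17
position: [0.4656, 0.4506, 0.069]
tool_rot: [2.222, 2.221, 0.0]
ft_force: [0.6, -0.4, 0.2]
grip_width: 0.705
grip_force: 0.0
```

Request:
step_arm --pt "0 0 0 0 0 0 0.4" --pt "0 0 0 0 0 0 0.4" --pt "0 0 0 0 0 0 0.4" --pt "0 0 0 0 0 0 0.4" --pt "0 0 0 0 0 0 0.4"

```text
time: 61.58
position: [0.4658, 0.4505, 0.0688]
tool_rot: [2.222, 2.22, 0.0]
ft_force: [0.6, -0.7, -0.2]
grip_width: 0.568
grip_force: 20.0
```

Request:
step_arm --pt "0 0 1 0 0 0 0.4" --pt "0 0 3 0 0 0 0.4" --pt "0 0 4 0 0 0 0.4" --pt "0 0 4.5 0 0 0 0.4" --pt "0 -1.5 2 0 0 0 0.4"

```text
time: 62.0
position: [0.4643, 0.4402, 0.2163]
tool_rot: [-2.215, -2.223, -0.011]
ft_force: [-0.7, 1.6, -2.1]
grip_width: 0.566
grip_force: 20.0
```

Request:
step_arm --pt "0.3 -3.8 0 0 0 0 0.4" --pt "0.3 -3.8 0 0 0 0 0.4" --pt "0.3 -3.8 0 0 0 0 0.4" --pt "0.3 -3.8 0 0 0 0 0.4" --pt "0.3 -3.8 0 0 0 0 0.4"

```text
time: 62.42
position: [0.4797, 0.244, 0.2103]
tool_rot: [-2.221, -2.222, 0.002]
ft_force: [0.3, -0.3, -2.8]
grip_width: 0.569
grip_force: 20.0
```

Request:
step_arm --pt "0.3 -3.8 0 0 0 0 0.4" --pt "0.3 -3.8 0 0 0 0 0.4" --pt "0.3 -3.8 0 0 0 0 0.4" --pt "0 -3.8 0 0 0 0 0.4" --pt "0 -3.8 0 0 0 0 0.4"

```text
time: 62.83
position: [0.4887, 0.0542, 0.2106]
tool_rot: [2.221, 2.221, -0.001]
ft_force: [0.1, 0.4, -2.9]
grip_width: 0.571
grip_force: 20.0
```

Request:
step_arm --pt "-0.3 -3.8 0 0 0 0 0.4" --pt "-0.3 -3.8 0 0 0 0 0.4" --pt "-0.3 -3.8 0 0 0 0 0.4" --pt "-0.3 -3.8 0 0 0 0 0.4" --pt "-0.3 -3.8 0 0 0 0 0.4"

```text
time: 63.25
position: [0.4737, -0.1356, 0.2109]
tool_rot: [2.221, 2.221, -0.002]
ft_force: [1.5, 0.2, -1.7]
grip_width: 0.567
grip_force: 20.0
```

Request:
step_arm --pt "-0.3 -3.8 0 0 0 0 0.4" --pt "-0.3 -3.8 0 0 0 0 0.4" --pt "-0.3 -3.8 0 0 0 0 0.4" --pt "-0.3 -3.8 0 0 0 0 0.4" --pt "-0.2 -3.5 0 0 0 0 0.4"

```text
time: 63.67
position: [0.4596, -0.3232, 0.2106]
tool_rot: [-2.222, -2.22, 0.001]
ft_force: [0.2, 0.7, -2.8]
grip_width: 0.569
grip_force: 20.0
```

Request:
step_arm --pt "0 -0.5 0 0 0 0 0.4" --pt "0 0 0 0 0 0 0.4" --pt "0 0 0 0 0 0 0.4" --pt "0 0 0 0 0 0 0.4" --pt "0 0 0 0 0 0 0.4"

```text
time: 64.08
position: [0.4613, -0.3242, 0.2108]
tool_rot: [2.218, 2.224, 0.0]
ft_force: [-0.3, -0.5, -1.9]
grip_width: 0.566
grip_force: 20.0
```

Request:
step_arm --pt "0 -2.5 0 0 0 0 0.4" --pt "0 -1.55 0 0 0 0 0.4" --pt "0 0 -2 0 0 0 0.4" --pt "0 0 -3 0 0 0 0.4" --pt "0 0 -2 0 0 0 0.4"

```text
time: 64.5
position: [0.46, -0.367, 0.1388]
tool_rot: [-2.222, -2.219, 0.0]
ft_force: [-0.1, 0.2, -2.9]
grip_width: 0.567
grip_force: 20.0
```

Request:
step_arm --pt "0 0 -2 0 0 0 0.4" --pt "0 0 -1 0 0 0 0.4" --pt "0 0 0 0 0 0 0.4" --pt "0 0 0 0 0 0 0.4" --pt "0 0 0 0 0 0 0.4"

```text
time: 64.92
position: [0.4616, -0.3674, 0.112]
tool_rot: [2.22, 2.219, 0.0]
ft_force: [0.3, 0.2, -2.3]
grip_width: 0.564
grip_force: 20.0
```

Request:
step_arm --pt "0 0 0 0 0 0 0.4" --pt "0 0 0 0 0 0 0.4" --pt "0 0 0 0 0 0 0.4" --pt "0 0 0 0 0 0 0.4" --pt "0 0 0 0 0 0 0.4"

```text
time: 65.33
position: [0.4607, -0.3671, 0.1108]
tool_rot: [2.222, 2.22, -0.0]
ft_force: [0.6, 0.1, -2.7]
grip_width: 0.571
grip_force: 20.0
```

Request:
step_arm --pt "0 0.22 -1 0 0 0 0.4" --pt "0 0 -1 0 0 0 0.4" --pt "0 0 -0.6 0 0 0 0.4" --pt "0 0 -0.2 0 0 0 0.4" --pt "0 0 0 0 0 0 0.4"

```text
time: 65.75
position: [0.46, -0.3642, 0.0815]
tool_rot: [-2.22, -2.22, 0.0]
ft_force: [0.4, -1.1, -3.2]
grip_width: 0.566
grip_force: 20.0
```

Request:
step_arm --pt "0 0 -0.1 0 0 0 0.4" --pt "0 0 0 0 0 0 0.4" --pt "0 0 0 0 0 0 0.4" --pt "0 0 0 0 0 0 0.4" --pt "0 0 0 0 0 0 0.4"

```text
time: 66.17
position: [0.4607, -0.3648, 0.0817]
tool_rot: [2.222, 2.22, 0.0]
ft_force: [-1.1, 0.3, -2.0]
grip_width: 0.567
grip_force: 20.0
```

Request:
step_arm --pt "0 0 -0.1 0 0 0 0.4" --pt "0 0 0 0 0 0 0.4" --pt "0 0 0 0 0 0 0.4" --pt "0 0 0 0 0 0 0.4" --pt "0 0 0 0 0 0 0.4"

```text
time: 66.58
position: [0.4609, -0.3649, 0.0808]
tool_rot: [2.221, 2.22, 0.0]
ft_force: [-0.3, -0.3, -1.1]
grip_width: 0.568
grip_force: 20.0
```

Just touching. I'll settle it by 0.05 cm, release, rise and inspect.

Request:
step_arm --pt "0 0 -0.05 0 0 0 0.4" --pt "0 0 0 0 0 0 0.4" --pt "0 0 0 0 0 0 0.65" --pt "0 0 0 0 0 0 0.8" --pt "0 0 0 0 0 0 1"

```text
time: 67.0
position: [0.4605, -0.3646, 0.0797]
tool_rot: [-2.222, -2.221, -0.0]
ft_force: [-0.4, -0.4, 0.5]
grip_width: 0.716
grip_force: 0.0
```

Request:
step_arm --pt "0 0 0 0 0 0 1" --pt "0 0 0 0 0 0 1" --pt "0 0 1 0 0 0 1" --pt "0 0 3 0 0 0 1" --pt "0 0 4 0 0 0 1"

```text
time: 67.42
position: [0.4586, -0.3634, 0.1585]
tool_rot: [-2.217, -2.217, -0.0]
ft_force: [1.6, -1.6, -0.2]
grip_width: 0.985
grip_force: 0.0
```

Request:
step_arm --pt "0 0 4 0 0 0 1" --pt "0 0 4 0 0 0 1" --pt "0 0 4 0 0 0 1" --pt "1 0 4 0 0 0 1" --pt "3 -1.5 2 0 0 0 1"

```text
time: 67.83
position: [0.5002, -0.3789, 0.3488]
tool_rot: [2.217, 2.213, -0.003]
ft_force: [2.5, 0.4, 2.7]
grip_width: 0.999
grip_force: 0.0
```

Request:
step_arm --pt "0 0 0 0 0 0 1" --pt "0 0 0 0 0 0 1" --pt "0 0 0 0 0 0 1" --pt "0 0 0 0 0 0 1" --pt "0 0 0 0 0 0 1"

```text
time: 68.25
position: [0.4995, -0.3793, 0.3394]
tool_rot: [-2.221, -2.22, 0.002]
ft_force: [-0.0, 0.1, -0.2]
grip_width: 0.991
grip_force: 0.0
```

```bash
python3 - <<'E'
from seg import *
s=ctrl.get_state()
im,d=snap('wrist','w11')
print({k:np.round(s[k],4).tolist() for k in('time','position','tool_rot')})
for nm,seed,z in(('jar',(.537,-.273),.113),('cap',(.460,-.364),.143),('tin',(.545,-.435),.114),('pot',(.405,-.28),.048)):
    print(nm,blob('wrist',d,s,seed,z,.004 if 'tin' in nm else .006,.045))
sc=snap('scene','s3')[0]
_,dt=snap('top','top3'); print('cup',blob('top',dt,None,(.575,.44),.042,.012,.04)); print('tile',blob('top',dt,None,(.57,.02),.062,.005,.06))
cv2.imwrite('pics/fin.png',np.vstack([cv2.resize(im,(400,300)),cv2.resize(sc,(400,300))])[:,:,::-1])
E
```

```text
{'time': 68.25, 'position': [0.4995, -0.3793, 0.3394], 'tool_rot': [-2.2213, -2.2198, 0.0018]}
jar (array([ 536.3, -274. ,   30. ]), [[536.3, -273.7], [58.8, 57.5], 64.4], 0.1132, array([311.,  99.]))
cap (array([ 461.4, -365.2,   14. ]), [[461.3, -365.0], [26.6, 26.3], 88.9], 0.1432, array([249., 178.]))
tin (array([ 544.5, -434.6,   33.6]), [[544.3, -434.6], [49.8, 50.3], 9.5], 0.1142, array([315., 225.]))
pot (array([ 407.5, -279.7,   18.8]), [[407.5, -279.5], [35.9, 35.9], 87.7], 0.0483, array([217., 107.]))
cup (array([573. , 438.1,  21. ]), [[572.4, 438.9], [39.8, 36.9], 45.6], 0.0384, array([101., 179.]))
tile (array([569.1,  22.4,  39.8]), [[567.8, 22.4], [55.5, 59.9], 89.6], 0.0616, array([249., 177.]))
```

View pics/fin.png

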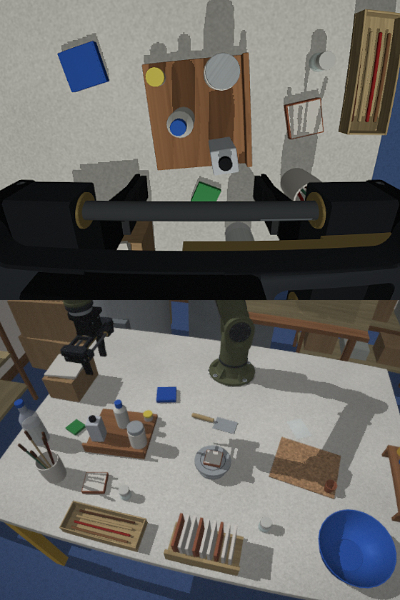

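The pictures show the jar (221,72), bottle (179,125) and tin (224,157) upright on the board. They are within 1 mm of where they started, the tile is on the disc (212,458), and the pot and cup haven't moved.

```bash
python3 -c "
from bench import ctrl
print(ctrl.close_job())"
```

```text
the job is handed in; nothing more can be done
None
```

The job is handed in after about 68 s of the 136 s: the tile lies flat on the turntable about 2 mm off centre, the jar, bottle and tin stand within about 1 mm of their starting spots, and the pot and cup were not moved.

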